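# Make up two seat-bracket kits

## Robot

A 6-joint arm with a two-finger parallel gripper is mounted at the origin on the work surface. World frame = base frame: x ahead of the robot, y to its left, z up, the work surface at z = 0. Lengths are in m, angles in rad, forces in N, time in s.
With the tool pointing down it reaches from about 0.325 to 0.85 m from the base axis. Payload 4.4 kg.
Tool frame: the origin (TCP) lies midway between the tips of the shut fingers; the grasp point (between the pads) lies behind it (grasp_offset is the z of the grasp point in the tool frame, in m); z points along the fingers, y is the line along which they close (so a half turn about z gives the same grasp; the last joint's range is limited). The gripper opens to 94 mm and grips with 3 to 60 N. Pads are 16 mm wide; open, the fingers measure 119 mm over their backs; the gripper's body (75 mm by 177 mm) begins 78 mm behind the grasp point.
Start: joints at [-1.357, 0.207, 1.542, -0, 1.393, -0.15], TCP at [0.205, -0.537, 0.205] pointing down, gripper open.
Joint ranges: [-2.73, 2.73], [-0.86, 2.22], [0.23, 2.46], [-1.11, 4.25], [0.08, 2.63], [-2.82, 2.82]. Speed limits (rad/s): [2.79, 2.79, 3.14, 3.14, 3.14, 3.14].

## Interface

Orientations are given as a unit quaternion [x, y, z, w].
In Python, from plant import get_state, camera, finish_job, recognise, grasp_offset gives the robot as it stands.
- The arm moves only by the tool drive_tool, never from a script. Its argument "commands" is text: rows parted by semicolons, each of 7 numbers parted by spaces: the shift along the tool's x, y, z in mm, then the turn, a rotation vector about the tool's x, y, z in units of 5 degrees (1.0 is 5 degrees), then the opening, from 0 (shut) to 1 (fully open). A call has 1 to 5 rows; each row is the pose to reach, as a shift and turn from the pose commanded when the call began, along the tool's axes at that moment; what a row does not reach only later rows make up. A row lasts 1/12 s, in which the tool goes at most 41.7 mm and 7.16 degrees, less where a joint would pass 70% of its speed; a pose out of reach is approached as far as the arm can. A call with a gripper value outside its range is refused whole. The fingers move at their own pace and stop on an object; "newtons" is the grip in N (left out, the last holds). Time passes only in rows, so rows that repeat a pose let the fingers close. It gives the time, the measured TCP pose, the force, the opening and the grip force at its end, in the units of the state.
- get_state(): the state, without advancing time (a new reading comes with each control period).
- camera(name): name is "scene" or "top" or "wrist"; returns a dict with "image" (420x560x3 uint8, blue, green, red), "depth" (420x560 float32, m along the optical axis (not along the pixel's ray), 0 where there is no reading), "fx", "fy", "cx", "cy" (pixels), "k1" (the pictures are not rectified: a ray, as slopes to the right and down, at radius r is drawn at 1 + k1 r^2 times it, then the intrinsics apply), "rvec" (rotation vector, rad) and "tvec" (3), from world to camera coordinates, as OpenCV has them. Camera axes: x right, y down, z forward; pixel columns grow to the right and rows downward; lengths in m; the calibration is good to about 2 mm. A picture is of the moment at which its call begins.
- finish_job(): hands the job in; it is judged then, once.
Trained networks look in a picture, given as the dict that the camera call returned (one of the last four; its "shot" number tells which), for a name from the list of things; names that differ only in an ending like _2 or _b are one class to them, and where a whole thing is asked for, a point or a joint stands for the part that bears it (a point fixed in the world has none). Each returns a list of dicts, best first, with "conf" (0 to 1); they miss things now and then, are a little off and sometimes report something else, mostly with a low value. They report only what shows in the picture. A call takes as long as a camera call. They do not tell look-alikes from the thing itself.
- recognise(picture, target): "bbox" ([left, top, right, bottom] in pixels, round what is visible of it).
The state is a dict: "t": time; "qpos": joint angles; "qvel": joint speeds; "effort": joint torques, N m; "tool_pos": TCP position; "eef_rot": TCP orientation; "contact_force": force on the tool from outside, world axes, zero at the start; "moment": the same for the moment, N m; "gripper_width": finger opening in m; "grip_force": force on a finger pad.
Only numpy, scipy, OpenCV 4.12 (cv2) and the standard library are available. Lean on these libraries where they do the work, as an engineer would, in place of code of your own. Each camera call takes 0.05 s, during which the arm holds its last target. There are 200 camera calls.

## Task

Make up the two kits: in the blue tray, the black rubber pad lowered fully down over the bracket's four studs, the bare steel plate over the same studs flat on top of the pad, and the black tube clip standing upright in the small empty bay; in the yellow tray, the red plate fully down over the four studs and the white end plug standing upright in the small empty bay. Set the parts down rather than dropping them, and leave the grey glide, the screwdriver and the tape where they are.

Things in the scene. Friction and masses are not known exactly. Their poses are not given: they have to be found in the camera images.
- tray_blue: Blue kit tray, fixed, 240 (x) x 118 (y) mm; walls 4 thick, 16 high. Origin: centre of underside. Long bay (inside 152 x 110, centre x=-40, y=0) holds a fixed grey bracket, top at z=9, with four upright brass studs of diameter 8 at x=-40+/-17, y=+/-32, tips at z=35 (last 5 mm tapered). Small empty bay: inside 76 x 110, centre x=+78, y=0, floor at z=4. All mm, tray frame.
- tray_yellow: Yellow kit tray, fixed, 240 (x) x 118 (y) mm; walls 4 thick, 16 high. Origin: centre of underside. Long bay (inside 152 x 110, centre x=-40, y=0) holds a fixed grey bracket, top at z=9, with four upright brass studs of diameter 8 at x=-40+/-17, y=+/-32, tips at z=35 (last 5 mm tapered). Small empty bay: inside 76 x 110, centre x=+78, y=0, floor at z=4. All mm, tray frame.
- rubber_pad: Black rubber pad, a flat drilled plate 10 mm thick, about 70 g, 60 mm (x) x 90 mm (y), four through holes of 13 mm at x = +/-17, y = +/-32 mm that suit the studs either way round (half turn). Lies flat; origin at the centre of its underside, z up.
- steel_plate: Bare grey steel plate, 6 mm thick, about 200 g, 60 mm (x) x 90 mm (y), four through holes of 13 mm at x = +/-17, y = +/-32 mm that suit the studs either way round (half turn). Lies flat; origin at the centre of its underside, z up.
- red_plate: Red painted steel plate, 6 mm thick, about 200 g, 60 mm (x) x 90 mm (y), four through holes of 13 mm at x = +/-17, y = +/-32 mm that suit the studs either way round (half turn). Lies flat; origin at the centre of its underside, z up.
- tube_clip: Black plastic tube clip standing on end, 45 mm tall: a C-shaped sleeve of 38 mm outer diameter, open on its -y side, with a flat foot 34 mm wide on its +y side reaching to y = +24 mm. 38 mm wide along its x, the way to grip it. About 40 g. Origin on the sleeve's axis at its underside, z up.
- end_plug: White plastic tube end plug standing on its flange, 42 mm tall: flange 40 mm diameter and 7 mm thick, above it a round ribbed shank of 33 mm diameter. About 40 g. Origin at the centre of its underside, z up.
- grey_glide: Dark grey chair glide, a low stepped disc 50 mm in diameter and 24 mm tall, in no kit. Loose. Origin at the centre of its underside.
- screwdriver: Screwdriver with orange handle, about 190 mm long, lying loose on the table. Bystander. Handle towards its -x.
- tape_roll: Tan roll of masking tape lying flat and loose, 90 mm diameter, 30 mm tall. Bystander. Origin at the centre of its underside.
There are look-alikes about, which are no part of the job. Several things have the shape of the steel_plate; the one meant has the colours described above. Of the things that look like the red_plate, the larger one is meant.

How it is judged:
At the end, for the whole second after the job is handed in: Blue: pad flat on the bracket, steel plate flat on the pad (3 mm in height, 6 mm sideways, 0.15 rad), clip upright (0.12 rad) on the small bay's floor. Yellow: red plate flat on the bracket likewise, plug upright on the small bay's floor. All released and at rest (x of rubber_pad in the frame of tray_blue between -0.046 and -0.034 m and y of rubber_pad in the frame of tray_blue between -0.006 and 0.006 m and z of rubber_pad in the frame of tray_blue between 0.006 and 0.012 m and angle between the x axis of each of rubber_pad, steel_plate and the x axis of tray_blue, either way round below 0.15 rad and angle between each of rubber_pad, steel_plate, red_plate's own z axis and vertical below 0.08 rad and x of steel_plate in the frame of tray_blue between -0.046 and -0.034 m and y of steel_plate in the frame of tray_blue between -0.006 and 0.006 m and z of steel_plate in the frame of tray_blue between 0.016 and 0.022 m and x of red_plate in the frame of tray_yellow between -0.046 and -0.034 m and y of red_plate in the frame of tray_yellow between -0.006 and 0.006 m and z of red_plate in the frame of tray_yellow between 0.006 and 0.012 m and angle between the x axis of red_plate and the x axis of tray_yellow, either way round below 0.15 rad and x of tube_clip in the frame of tray_blue between 0.054 and 0.102 m and y of tube_clip in the frame of tray_blue between -0.042 and 0.042 m and z of tube_clip in the frame of tray_blue between 0.001 and 0.007 m and angle between each of tube_clip, end_plug's own z axis and vertical below 0.12 rad and x of end_plug in the frame of tray_yellow between 0.054 and 0.102 m and y of end_plug in the frame of tray_yellow between -0.042 and 0.042 m and z of end_plug in the frame of tray_yellow between 0.001 and 0.007 m and linear speed of each of rubber_pad, steel_plate, red_plate, tube_clip, end_plug below 0.02 m/s); the robot touches nothing.
It fails at once if the grey glide, the screwdriver or the tape is moved by more than 30 mm (distance of any of grey_glide, screwdriver, tape_roll from where it was at the start of the episode above 0.03 m).
It fails at once if a part is dropped from more than about 40 mm or thrown (faster than 0.9 m/s out of the fingers) ((linear speed of rubber_pad above 0.9 m/s and contact force between rubber_pad and the fingers below 0.05 N) or (linear speed of steel_plate above 0.9 m/s and contact force between steel_plate and the fingers below 0.05 N) or (linear speed of red_plate above 0.9 m/s and contact force between red_plate and the fingers below 0.05 N) or (linear speed of tube_clip above 0.9 m/s and contact force between tube_clip and the fingers below 0.05 N) or (linear speed of end_plug above 0.9 m/s and contact force between end_plug and the fingers below 0.05 N)).
It also fails if it takes over 144 s, if anything falls off the work surface, if the arm or the gripper's body presses on something with over 40 N, if the wrist force passes 120 N, or if a joint passes its speed limit or range.

## Working session

There is one attempt and no reset: what is moved stays moved. The work goes in short steps, Python scripts to look and compute and a tool call to move; the robot and the scene stay as the last step left them, time stands still between calls to the robot, and variables do not carry over. Pictures are saved under pics/ and viewed, at most 16 in all, crops included, and the job is handed in when it is done.

Besides the shell and the picture viewer there is one more tool, called after "Emit:" by a JSON object that holds its "fn" and its "kwargs", one argument or row to a line. drive_tool: Moves the arm, as the interface text tells. Its arguments: {"type":"object","properties":{"commands":{"type":"string"},"newtons":{"type":"number"}},"required":["commands"]}

```bash
mkdir -p pics; ls
cat > h.py <<'E'
import numpy as np, cv2
from plant import get_state, camera, finish_job, recognise, grasp_offset
def cloud(c):
    v,u=np.mgrid[0:420,0:560]
    return pts(c,u.ravel(),v.ravel(),c["depth"].ravel()).reshape(420,560,3)
def rays(c,u,v):
    K=np.array([[c["fx"],0,c["cx"]],[0,c["fy"],c["cy"]],[0,0,1]])
    p=np.stack([np.ravel(u),np.ravel(v)],1).astype(float).reshape(-1,1,2)
    return cv2.undistortPoints(p,K,np.array([c["k1"],0,0,0,0.])).reshape(-1,2)
def pts(c,u,v,d):
    n=rays(c,u,v); d=np.ravel(d)
    R,_=cv2.Rodrigues(np.array(c["rvec"]).astype(float))
    P=np.column_stack([n*d[:,None],d])
    return (P-np.ravel(c["tvec"]))@R
def onplane(c,u,v,z):
    n=rays(c,u,v);R,_=cv2.Rodrigues(np.array(c["rvec"]).astype(float))
    o=-R.T@np.ravel(c["tvec"]); d=np.column_stack([n,np.ones(len(n))])@R
    return o+d*((z-o[2])/d[:,2])[:,None]
E
python3 - <<'E'
from h import *
print(grasp_offset, get_state())
names="tray_blue tray_yellow rubber_pad steel_plate red_plate tube_clip end_plug grey_glide screwdriver tape_roll".split()
for n in ["top","scene"]:
    c=camera(n); cv2.imwrite(f"pics/{n}1.png",c["image"]); np.save(n+"1.npy",c,allow_pickle=True)
    print(n,c["fx"],c["cx"],c["cy"],c["k1"],c["rvec"],c["tvec"])
    P=cloud(c)
    for t in names:
        for r in recognise(c,t)[:5]:
            if r["conf"]<.2: continue
            b=np.array(r["bbox"]);u,v=(b[0]+b[2])/2,(b[1]+b[3])/2
            print(t,round(r["conf"],2),b.round(),P[int(v),int(u)].round(3))
E
```

```text
pics
-0.0188 {'t': 0.0, 'qpos': array([-1.35752557e+00,  2.07410226e-01,  1.54290116e+00,  5.04756819e-06,
        1.39348637e+00, -1.50527288e-01]), 'qvel': array([-0.0012081 ,  0.00159212,  0.00078762,  0.0011289 ,  0.00022528,
       -0.00104031]), 'effort': array([ 9.35946118e-04, -3.70875299e+01, -2.81418675e+01,  6.97273202e-02,
        3.61824268e-02, -1.50589567e-04]), 'tool_pos': array([ 0.20440942, -0.53660512,  0.20432139]), 'eef_rot': array([ 9.83501421e-01,  1.80897039e-01, -3.21006937e-05, -1.10208425e-03]), 'contact_force': array([-0.94530308, -0.14707145,  0.14706552]), 'moment': array([-0.02915207,  0.00077636, -0.02673933]), 'grip_force': 0.0, 'gripper_width': 0.09388981465603086}
top 523.9142863728595 279.47279843552695 208.15207091446118 -0.005052283781989233 [ 2.16255319 -2.18514552  0.10983883] [0.00983239 0.58648478 1.31885697]
tray_blue 0.72 [369. 180. 425. 278.] [ 0.531 -0.302  0.007]
tray_blue 0.6 [306. 143. 376. 160.] [ 0.735 -0.156  0.023]
tray_blue 0.51 [214. 127. 249. 162.] [ 0.763  0.131 -0.003]
tray_yellow 0.66 [140. 210. 189. 302.] [0.47  0.304 0.008]
[... 944 characters left out ...]
2 [240. 268. 321. 334.] [ 0.746 -0.173  0.022]
rubber_pad 0.94 [263. 213. 316. 248.] [ 0.624 -0.002  0.009]
rubber_pad 0.53 [249. 168. 285. 191.] [0.457 0.12  0.006]
rubber_pad 0.3 [268. 128. 372. 181.] [0.475 0.304 0.002]
steel_plate 0.78 [248. 168. 291. 191.] [0.461 0.122 0.007]
steel_plate 0.64 [201. 166. 242. 176.] [0.344 0.078 0.005]
red_plate 0.78 [326. 308. 372. 333.] [ 0.849 -0.12   0.004]
red_plate 0.62 [216. 248. 270. 281.] [ 0.62  -0.134  0.005]
tube_clip 0.83 [315. 181. 338. 210.] [0.628 0.118 0.035]
grey_glide 0.65 [182. 219. 202. 240.] [ 0.478 -0.134  0.017]
screwdriver 0.79 [239. 269. 322. 334.] [ 0.746 -0.173  0.022]
tape_roll 0.92 [360. 207. 404. 245.] [ 0.753  0.143 -0.002]
```

Run:
```python
import cv2
im=cv2.imread("pics/top1.png")[90:340,120:440]
cv2.imwrite("pics/top1c.png",cv2.resize(im,None,fx=2.4,fy=2.4,interpolation=cv2.INTER_CUBIC))
```

```text
(no output)
```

View pics/top1c.png

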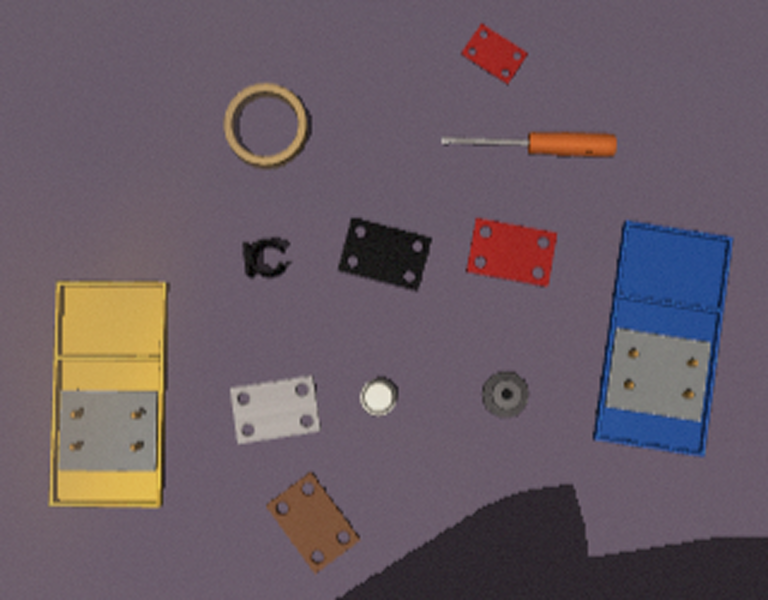

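View pics/scene1.png

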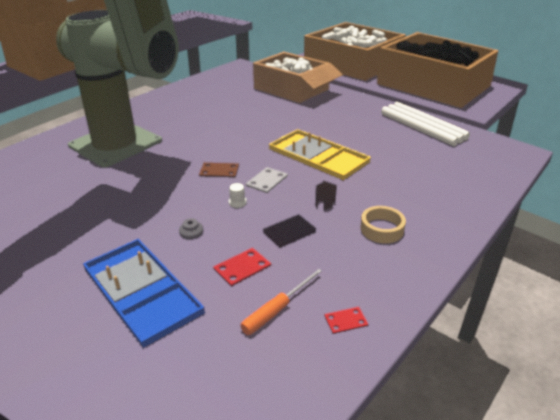

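The steel plate is the light grey one at crop px (275,410); the brown one is a look-alike. The large red plate is at (512,252). Blue tray is on the right, yellow on the left, both with the small bay away from the robot. The pad is at (385,253), clip (268,257), plug (379,396), glide (505,393).

```bash
cat >> h.py <<'E'
def mask(c,kind):
    hsv=cv2.cvtColor(c["image"],cv2.COLOR_BGR2HSV);h,s,v=[hsv[...,i].astype(int) for i in range(3)]
    return {"red":((h<6)|(h>174))&(s>140)&(v>90),"steel":(s<38)&(v>110),"black":(v<50),
      "blue":(h>100)&(h<125)&(s>150),"yellow":(h>15)&(h<32)&(s>90)&(v>110),"white":(s<45)&(v>130)}[kind].astype(np.uint8)
def rect(c,kind,near,z,rad=0.09,P=None):
    """min-area rectangle (world, on plane z) of the colour blob near a world xy"""
    m=mask(c,kind); v,u=np.nonzero(m)
    W=onplane(c,u,v,z)[:,:2]; k=np.hypot(*(W-np.array(near)).T)<rad
    mm=np.zeros_like(m); mm[v[k],u[k]]=1
    n,L,st,ce=cv2.connectedComponentsWithStats(mm)
    i=1+np.argmax(st[1:,4]); b=(L==i).astype(np.uint8)
    cs,_=cv2.findContours(b,cv2.RETR_CCOMP,cv2.CHAIN_APPROX_NONE)
    cs=sorted(cs,key=len)[::-1]; q=cs[0].reshape(-1,2)
    Q=onplane(c,q[:,0],q[:,1],z)[:,:2]
    (cx,cy),(w,h),a=cv2.minAreaRect((Q*1000).astype(np.float32))
    holes=[onplane(c,*[[x] for x in k.reshape(-1,2).mean(0)],z)[0,:2].round(4) for k in cs[1:] if len(k)>8]
    la=(a if w>h else a+90)%180   # direction of long side, deg
    return np.round([cx,cy,min(w,h),max(w,h),la],1), holes
E
python3 - <<'E'
from h import *
c=np.load("top1.npy",allow_pickle=True).item()
for a in [("red",(.62,-.137),.006),("steel",(.453,.123),.006),("black",(.619,0),.01,.07),("blue",(.51,-.31),.016,.16),("yellow",(.47,.304),.016,.16)]: print(a,rect(c,*a))
P=cloud(c)
for nm,near in [("blue",(.51,-.31)),("yellow",(.47,.304)),("clip",(.62,.13)),("plug",(.469,.011))]:
    k=(np.hypot(P[...,0]-near[0],P[...,1]-near[1])<.13)&(P[...,2]>.024)
    v,u=np.nonzero(k); n,L,st,ce=cv2.connectedComponentsWithStats(k.astype(np.uint8))
    for i in range(1,n): q=P[L==i]; print(nm,st[i,4],q.mean(0).round(4),q.max(0).round(3))
w=camera("wrist"); cv2.imwrite("pics/w1.png",w["image"]); print(w["fx"],w["cx"],w["cy"],w["k1"])
R=cv2.Rodrigues(w["rvec"])[0]; print(R.round(3),-R.T@w["tvec"]); print(get_state()["tool_pos"], get_state()["t"])
E
```

```text
('red', (0.62, -0.137), 0.006) (array([ 622.9, -136.7,   59.7,   90.3,   78. ]), [array([ 0.646 , -0.1085]), array([ 0.6127, -0.1017]), array([ 0.6   , -0.1649]), array([ 0.6333, -0.1714])])
('steel', (0.453, 0.123), 0.006) (array([454.6, 123.1,  64.5,  92.8,  98.1]), [array([0.4757, 0.0942]), array([0.4666, 0.1575]), array([0.442 , 0.0892]), array([0.4322, 0.1524])])
('black', (0.619, 0), 0.01, 0.07) (array([622. ,   1.9,  59.8,  90.5,  74.7]), [array([0.6468, 0.0282]), array([0.6142, 0.0371]), array([ 0.5968, -0.0244]), array([ 0.6304, -0.0335])])
('blue', (0.51, -0.31), 0.016, 0.16) (array([ 528. , -297.3,  119.4,  238.1,  170.4]), [array([ 0.4876, -0.29  ])])
('yellow', (0.47, 0.304), 0.016, 0.16) (array([473.8, 301.1, 118.2, 241.1, 178.9]), [array([0.4333, 0.3153]), array([0.554, 0.352])])
blue 1 [ 0.59   -0.2508  0.0241] [ 0.59  -0.251  0.024]
blue 1 [ 0.5663 -0.2836  0.0245] [ 0.566 -0.284  0.024]
blue 9 [ 0.5094 -0.2622  0.0328] [ 0.512 -0.259  0.038]
blue 10 [ 0.4985 -0.3248  0.0345] [ 0.501 -0.322  0.04 ]
blue 1 [ 0.4858 -0.3453  0.0245] [ 0.486 -0.345  0.024]
blue 8 [ 0.47
[... 28230 characters left out ...]
] [0.457 0.01  1.369]
plug 1 [0.4566 0.0102 1.3693] [0.457 0.01  1.369]
plug 1 [0.4566 0.0102 1.3693] [0.457 0.01  1.369]
plug 1 [0.4566 0.0102 1.3693] [0.457 0.01  1.369]
plug 1 [0.4566 0.0102 1.3693] [0.457 0.01  1.369]
plug 1 [0.4566 0.0102 1.3693] [0.457 0.01  1.369]
plug 1 [0.4566 0.0102 1.3693] [0.457 0.01  1.369]
plug 1 [0.4566 0.0102 1.3693] [0.457 0.01  1.369]
plug 1 [0.4566 0.0102 1.3693] [0.457 0.01  1.369]
plug 1 [0.4566 0.0102 1.3693] [0.457 0.01  1.369]
337.7833671788833 277.9990300845853 206.4288124698654 -0.01848263947805162
[[ 0.356 -0.935 -0.   ]
 [-0.9   -0.343  0.268]
 [-0.25  -0.095 -0.963]] [ 0.27695486 -0.50946022  0.38428922]
[ 0.20461527 -0.53735826  0.20545332] 1.15
```

View pics/w1.png

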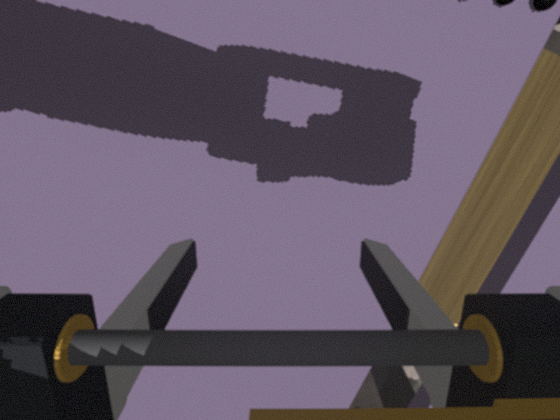

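Wrist view: fingers at the bottom (rows >240), table clear above. The object should lie ahead of the tool, at tool +x.

Emit:
{"fn": "drive_tool", "kwargs": {
  "commands": "172 -30 0 0 0 -6 1;172 -30 0 0 0 -6 1;172 -30 0 0 0 -6 1;172 -30 0 0 0 -6 1;172 -30 0 0 0 -6 1",
  "newtons": 40
}}

```text
t: 1.57
tool_pos: [0.3593, -0.4446, 0.2056]
eef_rot: [0.901, 0.434, 0.002, -0.0]
contact_force: [-1.1, 0.4, -1.0]
gripper_width: 0.0942
grip_force: 0.0
```

Emit:
{"fn": "drive_tool", "kwargs": {
  "commands": "144 53 0 0 0 -5.84 1;144 53 0 0 0 -5.84 1;144 53 0 0 0 -5.84 1;144 53 0 0 0 -5.84 1;144 53 0 0 0 -5.84 1"
}}

```text
t: 1.98
tool_pos: [0.4907, -0.3669, 0.2054]
eef_rot: [0.763, 0.646, 0.001, 0.0]
contact_force: [-0.1, 0.1, -0.5]
gripper_width: 0.0935
grip_force: 0.0
```

```bash
cat >> h.py <<'E'
def go(tgt,th,cur=None):
    """tool-frame shift (mm) and turn (units) from measured pose to world target and yaw th (deg)"""
    s=get_state(); 
    if cur is None:
        from scipy.spatial.transform import Rotation as Ro
        X=Ro.from_quat(s["eef_rot"]).as_matrix()[:,0]; p=s["tool_pos"]; t0=np.degrees(np.arctan2(X[1],X[0]))
    else: p,t0=np.array(cur[:3]),cur[3]
    a=np.radians(t0); d=(np.array(tgt)-p)*1000
    print("at",np.round(p,4),"yaw",round(t0,2),"t",round(s["t"],2),"-> shift",np.round([d[0]*np.cos(a)+d[1]*np.sin(a),d[0]*np.sin(a)-d[1]*np.cos(a),-d[2]],1),"turn",round(-(th-t0)/5,2))
def high(c,near,rad,zlo,zhi,minpx=8):
    P=cloud(c); k=(np.hypot(P[...,0]-near[0],P[...,1]-near[1])<rad)&(P[...,2]>zlo)&(P[...,2]<zhi)&(c["depth"]>0)
    n,L,st,ce=cv2.connectedComponentsWithStats(k.astype(np.uint8)); out=[]
    for i in range(1,n):
        if st[i,4]<minpx: continue
        q=P[L==i]; out.append((int(st[i,4]),q.mean(0).round(4),((q.min(0)+q.max(0))/2).round(4),np.round(np.percentile(q[:,2],95),4),ce[i].round(1)))
    return sorted(out,key=lambda r:-r[0])[:8]
E
python3 - <<'E'
from h import *
go((.487,-.37,.2),80)
w=camera("wrist"); cv2.imwrite("pics/w2.png",w["image"]); np.save("w2.npy",w,allow_pickle=True)
for r in high(w,(.487,-.29),.06,.026,.05): print(*r)
print(rect(w,"blue",(.487,-.29),.016,.16))
E
```

```text
at [ 0.4907 -0.3669  0.2054] yaw 80.55 t 1.98 -> shift [-3.7 -3.1  5.4] turn 0.11
54 [ 0.4749 -0.2573  0.0325] [ 0.4745 -0.2569  0.0313] 0.0351 [244.2  84.3]
50 [ 0.4645 -0.3198  0.0323] [ 0.464  -0.3203  0.0312] 0.0352 [245.7 149.2]
45 [ 0.5076 -0.2628  0.0323] [ 0.5078 -0.2626  0.0315] 0.0355 [277.8  84.3]
40 [ 0.4969 -0.3252  0.0322] [ 0.4972 -0.3257  0.0315] 0.0351 [277.6 149.1]
(array([ 524.8, -298.2,  116. ,  238. ,  170.6]), [array([ 0.4861, -0.2884])])
```

View pics/w2.png

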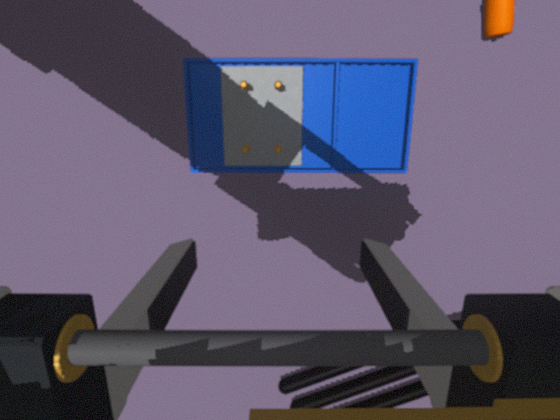

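Wrist view shows the blue tray whole. The studs at (244,84), (278,84), (246,149) and (278,149) have tips at z≈0.035, as expected, with centre ≈(0.486,-0.291). On to the pad.

Emit:
{"fn": "drive_tool", "kwargs": {
  "commands": "147 42 3 0 0 1.1 1;147 42 3 0 0 1.1 1;147 42 3 0 0 1.1 1;147 42 3 0 0 1.1 1;147 42 3 0 0 1.1 1"
}}

```text
t: 2.45
tool_pos: [0.5542, -0.2288, 0.2023]
eef_rot: [0.795, 0.606, 0.001, -0.001]
contact_force: [0.1, 0.2, -0.3]
gripper_width: 0.0941
grip_force: 0.0
```

Emit:
{"fn": "drive_tool", "kwargs": {
  "commands": "151 28 3 0 0 0 1;151 28 3 0 0 0 1;151 28 3 0 0 0 1;151 28 3 0 0 0 1;151 28 3 0 0 0 1"
}}

```text
t: 2.87
tool_pos: [0.6217, -0.0915, 0.1993]
eef_rot: [0.795, 0.606, 0.001, -0.0]
contact_force: [-0.2, -1.2, 0.8]
gripper_width: 0.0939
grip_force: 0.0
```

Run:
```python
from h import *
w=camera("wrist"); cv2.imwrite("pics/w3.png",w["image"]); np.save("w3.npy",w,allow_pickle=True)
P=cloud(w)
r,h=rect(w,"black",(.622,.002),.01,.065); print(r,h)
k=np.hypot(P[...,0]-.62,P[...,1])<.02; print("pad z",np.median(P[k][:,2]))
print("mean holes",np.mean(h,0) if h else None)
go((r[0]/1000,r[1]/1000,.1),75)
print(rect(w,"steel",(.453,.123),.006),rect(w,"red",(.622,-.137),.006))
```

```text
[623.9 -35.4   9.   18.8 114.8] []
pad z 0.009575445119724822
mean holes None
at [ 0.6208 -0.0941  0.1992] yaw 74.6 t 2.92 -> shift [ 57.4 -12.6  99.2] turn -0.08
(array([452.7, 121. ,  63.4,  88.3,  98.7]), [array([0.4735, 0.0933]), array([0.4399, 0.0887])]) (array([ 620.8, -135.4,   59.2,   89.6,   79. ]), [array([ 0.6437, -0.1073]), array([ 0.6099, -0.101 ]), array([ 0.5979, -0.1625]), array([ 0.6308, -0.1693])])
```

View pics/w3.png

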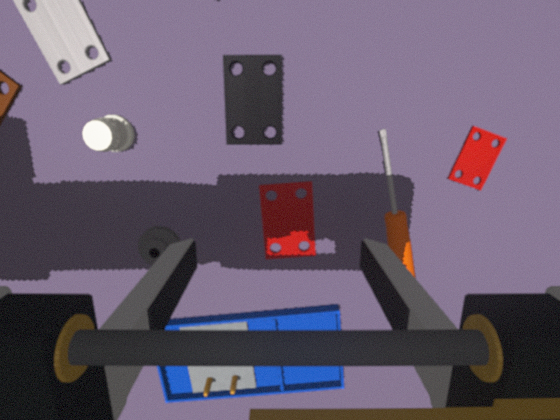

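Wrist view: pad at (254,99), unshadowed and aligned with the fingers; red at (288,218), plug at (103,133), steel at (60,40). I'll segment the pad by grey and height instead.

```bash
cat >> h.py <<'E'
_m=mask
def mask(c,kind):
    if kind!="black": return _m(c,kind)
    hsv=cv2.cvtColor(c["image"],cv2.COLOR_BGR2HSV); return ((hsv[...,2]<85)&(hsv[...,1]<50)).astype(np.uint8)
E
python3 - <<'E'
from h import *
w=np.load("w3.npy",allow_pickle=True).item()
r,h=rect(w,"black",(.622,.002),.01,.065); print(r,h, np.mean(h,0) if h else None)
hsv=cv2.cvtColor(w["image"],cv2.COLOR_BGR2HSV); print(hsv[100,254],hsv[100,320],hsv[200,230])
go((r[0]/1000,r[1]/1000,.1),(r[4]))
E
```

```text
[620.2   2.5  59.8  89.   74.8] [array([ 0.6271, -0.032 ]), array([0.6117, 0.0383]), array([0.6446, 0.0287]), array([ 0.5945, -0.0238])] [0.619475 0.0028  ]
[168  23  56] [136  51 151] [135  46  66]
at [ 0.6208 -0.0941  0.1992] yaw 74.6 t 2.92 -> shift [ 93.  -26.2  99.2] turn -0.04
```

Emit:
{"fn": "drive_tool", "kwargs": {
  "commands": "93 -26 100 0 0 0 1;93 -26 100 0 0 0 1;93 -26 100 0 0 0 1;93 -26 100 0 0 0 1;93 -26 100 0 0 0 1"
}}

```text
t: 3.33
tool_pos: [0.6167, 0.0021, 0.0955]
eef_rot: [0.796, 0.606, -0.003, -0.003]
contact_force: [-0.4, -0.7, 0.6]
gripper_width: 0.0937
grip_force: 0.0
```

Emit:
{"fn": "drive_tool", "kwargs": {
  "commands": "0 0 35 0 0 0 1;0 0 65 0 0 0 1;0 0 85 0 0 0 1;0 0 93 0 0 0 1;0 0 96 0 0 0 1"
}}

```text
t: 3.75
tool_pos: [0.6205, -0.0004, 0.0033]
eef_rot: [0.797, 0.605, -0.001, 0.0]
contact_force: [-0.3, -0.8, 1.3]
gripper_width: 0.0942
grip_force: 0.0
```

Emit:
{"fn": "drive_tool", "kwargs": {
  "commands": "0 0 0 0 0 0 0.7;0 0 0 0 0 0 0.5;0 0 0 0 0 0 0.3;0 0 0 0 0 0 0.3;0 0 0 0 0 0 0.3",
  "newtons": 30
}}

```text
t: 4.17
tool_pos: [0.6214, 0.0021, 0.0048]
eef_rot: [0.796, 0.606, 0.001, 0.001]
contact_force: [-0.4, 0.9, -0.7]
gripper_width: 0.0638
grip_force: 0.0
```

Emit:
{"fn": "drive_tool", "kwargs": {
  "commands": "0 0 0 0 0 0 0.3;0 0 0 0 0 0 0.3;0 0 0 0 0 0 0.3;0 0 -1 0 0 0 0.3;0 0 -6 0 0 0 0.3"
}}

```text
t: 4.58
tool_pos: [0.6191, 0.0025, 0.0083]
eef_rot: [0.796, 0.606, -0.001, -0.001]
contact_force: [0.7, -0.2, -0.7]
gripper_width: 0.0596
grip_force: 30.0
```

Emit:
{"fn": "drive_tool", "kwargs": {
  "commands": "0 0 -35 0 0 0 0.3;0 0 -75 0 0 0 0.3;0 0 -114 0 0 0 0.3;0 0 -114 0 0 0 0.3;0 0 -114 0 0 0 0.3"
}}

```text
t: 5.0
tool_pos: [0.623, 0.002, 0.1272]
eef_rot: [0.796, 0.606, 0.003, 0.003]
contact_force: [-0.3, 1.1, -1.5]
gripper_width: 0.0594
grip_force: 30.0
```

Run:
```python
from h import *
w=camera("wrist"); cv2.imwrite("pics/w4.png",w["image"]); np.save("w4.npy",w,allow_pickle=True)
s=get_state(); print(s["gripper_width"],s["grip_force"],s["contact_force"])
go((.486,-.2913,.12),80.2)
```

```text
0.059464157033526234 29.999504685401917 [-0.84078298 -0.59990447 -1.94642864]
at [0.6208 0.0022 0.1243] yaw 74.55 t 5.05 -> shift [-318.8  -51.7    4.3] turn -1.13
```

View pics/w4.png

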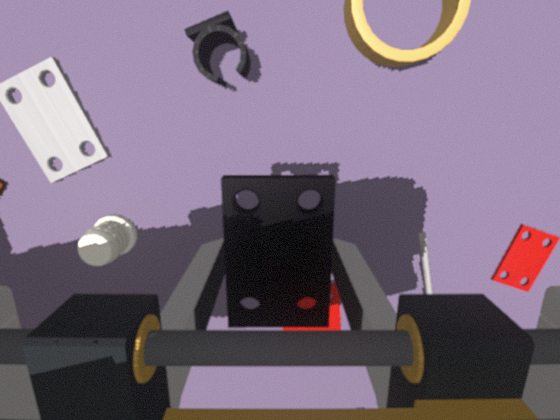

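Held pad with all four holes visible at (246,200), (309,200), (249,303), (306,303). I'll hover it short of the studs so that the pad and studs show in one picture.

Emit:
{"fn": "drive_tool", "kwargs": {
  "commands": "-150 -14 0 0 0 -1.13 0.3;-150 -14 0 0 0 -1.13 0.3;-150 -14 0 0 0 -1.13 0.3;-150 -14 0 0 0 -1.13 0.3;-150 -14 0 0 0 -1.13 0.3"
}}

```text
t: 5.47
tool_pos: [0.5632, -0.1425, 0.1204]
eef_rot: [0.767, 0.642, -0.002, -0.002]
contact_force: [0.2, 0.3, -0.9]
gripper_width: 0.0594
grip_force: 30.0
```

Emit:
{"fn": "drive_tool", "kwargs": {
  "commands": "-142 -27 8 0 0 0 0.3;-142 -27 8 0 0 0 0.3;-142 -27 8 0 0 0 0.3;-142 -27 8 0 0 0 0.3;-142 -27 8 0 0 0 0.3"
}}

```text
t: 5.88
tool_pos: [0.5134, -0.2764, 0.1128]
eef_rot: [0.767, 0.642, -0.001, -0.002]
contact_force: [0.5, 1.0, -1.1]
gripper_width: 0.0594
grip_force: 30.0
```

Emit:
{"fn": "drive_tool", "kwargs": {
  "commands": "-142 -27 8 0 0 0 0.3;-142 -27 8 0 0 0 0.3;-142 -27 8 0 0 0 0.3;-142 -27 8 0 0 0 0.3;-142 -27 8 0 0 0 0.3"
}}

```text
t: 6.3
tool_pos: [0.4636, -0.4112, 0.1053]
eef_rot: [0.766, 0.643, -0.0, -0.001]
contact_force: [-0.0, 0.4, -1.0]
gripper_width: 0.0597
grip_force: 30.0
```

Run:
```python
from h import *
w=camera("wrist"); cv2.imwrite("pics/w5.png",w["image"]); np.save("w5.npy",w,allow_pickle=True)
go((.486,-.2913,.12),80.2)
for r in high(w,(.487,-.29),.06,.026,.05): print(*r)
```

```text
at [ 0.4646 -0.4088  0.1054] yaw 80.06 t 6.35 -> shift [119.4   0.8 -14.6] turn -0.03
101 [ 0.4963 -0.3258  0.0325] [ 0.4967 -0.3255  0.031 ] 0.0351 [303.4  95.8]
99 [ 0.464  -0.3203  0.0326] [ 0.4638 -0.3202  0.031 ] 0.0351 [257.2  96.2]
42 [ 0.4741 -0.2599  0.0295] [ 0.474  -0.2598  0.0294] 0.032 [255.2   1.5]
36 [ 0.5067 -0.2656  0.0292] [ 0.5068 -0.265   0.0297] 0.0316 [304.3   1.4]
```

View pics/w5.png

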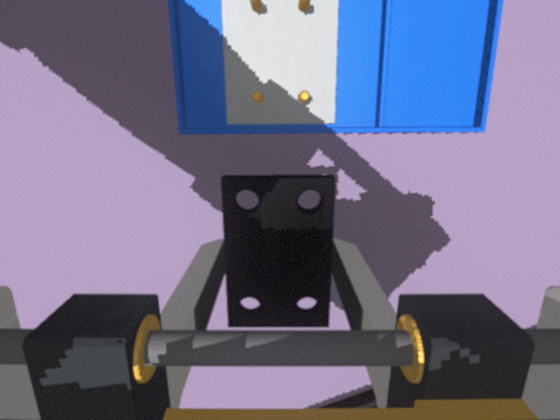

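```bash
cat >> h.py <<'E'
def held(c,notpart,thick,box=(225,180,333,322)):
    """hole centres (world, mid-plane of the held plate) from blobs that are not the part's colour inside box"""
    x0,y0,x1,y1=box; P=cloud(c); top=np.median(P[215:285,265:292,2][c["depth"][215:285,265:292]>0])
    n,L,st,ce=cv2.connectedComponentsWithStats(notpart[y0:y1,x0:x1].astype(np.uint8))
    H=[]
    for i in range(1,n):
        if 60<st[i,4]<900:
            v,u=np.nonzero(L==i); q=onplane(c,u+x0,v+y0,top-thick/2)
            H.append(q.mean(0)); print(st[i].tolist(),ce[i].round(1)+[x0,y0],H[-1].round(4))
    H=np.array(H); print("top z",top.round(4),"centre",H.mean(0).round(4)); return H
E
python3 - <<'E'
from h import *
w=np.load("w5.npy",allow_pickle=True).item()
g=w["image"].max(2); H=held(w,g>75,.01)
w=np.load("w2.npy",allow_pickle=True).item()
E
```

```text
[11, 10, 22, 19, 300] [246.8 199.1] [ 0.452  -0.3761  0.1054]
[73, 10, 22, 18, 293] [308.8 198.8] [ 0.4854 -0.3818  0.1054]
[0, 94, 4, 48, 132] [226. 301.] [ 0.4273 -0.4355  0.1054]
[103, 98, 5, 44, 129] [330.7 305.1] [ 0.4884 -0.449   0.1054]
[15, 117, 20, 13, 196] [249.6 302.6] [ 0.441  -0.4389  0.1054]
[72, 117, 20, 13, 196] [306.4 302.5] [ 0.4744 -0.4447  0.1054]
top z 0.1104 centre [ 0.4614 -0.421   0.1054]
```

Emit:
{"fn": "drive_tool", "kwargs": {
  "commands": "40 0.5 10 0 0 0 0.3;80 1 25 0 0 0 0.3;121 1.6 45 0 0 0 0.3;121 1.6 45 0 0 0 0.3;121 1.6 45 0 0 0 0.3"
}}

```text
t: 6.77
tool_pos: [0.4865, -0.2836, 0.0595]
eef_rot: [0.763, 0.646, -0.0, -0.004]
contact_force: [-0.4, -0.6, 0.1]
gripper_width: 0.0596
grip_force: 30.0
```

Emit:
{"fn": "drive_tool", "kwargs": {
  "commands": "0 0 10 0 0 0 0.3;0 0 18 0 0 0 0.3;0 0 24 0 0 0 0.3;0 0 29 0 0 0 0.3;0 0 34 0 0 0 0.3"
}}

```text
t: 7.18
tool_pos: [0.4874, -0.2912, 0.0278]
eef_rot: [0.765, 0.644, 0.0, -0.0]
contact_force: [-0.2, -0.4, -0.3]
gripper_width: 0.0595
grip_force: 30.0
```

Emit:
{"fn": "drive_tool", "kwargs": {
  "commands": "0 0 4 0 0 0 0.3;0 0 8 0 0 0 0.3;0 0 11 0 0 0 0.3;0 0 13 0 0 0 0.3;0 0 13 0 0 0 0.3"
}}

```text
t: 7.6
tool_pos: [0.4873, -0.2902, 0.015]
eef_rot: [0.765, 0.644, -0.0, -0.0]
contact_force: [0.3, -0.2, -0.8]
gripper_width: 0.0595
grip_force: 30.0
```

Emit:
{"fn": "drive_tool", "kwargs": {
  "commands": "0 0 1 0 0 0 0.3;0 0 2 0 0 0 0.3;0 0 3 0 0 0 0.3;0 0 3 0 0 0 0.3;0 0 3 0 0 0 0.3"
}}

```text
t: 8.02
tool_pos: [0.4878, -0.2905, 0.0134]
eef_rot: [0.765, 0.644, 0.0, 0.0]
contact_force: [-1.9, 0.7, 5.3]
gripper_width: 0.0593
grip_force: 30.0
```

Emit:
{"fn": "drive_tool", "kwargs": {
  "commands": "0 0 0 0 0 0 0.8;0 0 0 0 0 0 0.8;0 0 0 0 0 0 0.8;0 0 0 0 0 0 0.8;0 0 0 0 0 0 0.8"
}}

```text
t: 8.43
tool_pos: [0.4875, -0.2902, 0.0122]
eef_rot: [0.765, 0.644, -0.0, -0.0]
contact_force: [-0.0, -0.6, -0.0]
gripper_width: 0.0751
grip_force: 0.0
```

Emit:
{"fn": "drive_tool", "kwargs": {
  "commands": "0 0 -8 0 0 0 0.8;0 0 -30 0 0 0 0.8;0 0 -65 0 0 0 0.8;0 0 -100 0 0 0 1;0 0 -100 0 0 0 1"
}}

```text
t: 8.85
tool_pos: [0.4923, -0.294, 0.121]
eef_rot: [0.765, 0.644, 0.001, 0.007]
contact_force: [0.7, -0.8, 1.0]
gripper_width: 0.0851
grip_force: 0.0
```

Emit:
{"fn": "drive_tool", "kwargs": {
  "commands": "150 -36 -90 0 0 -3.58 1;150 -36 -90 0 0 -3.58 1;150 -36 -90 0 0 -3.58 1;150 -36 -90 0 0 -3.58 1;150 -36 -90 0 0 -3.58 1"
}}

```text
t: 9.27
tool_pos: [0.4788, -0.133, 0.2061]
eef_rot: [0.654, 0.756, 0.002, 0.002]
contact_force: [-0.2, -0.8, -0.5]
gripper_width: 0.094
grip_force: 0.0
```

Emit:
{"fn": "drive_tool", "kwargs": {
  "commands": "168 12 0 0 0 0 1;168 12 0 0 0 0 1;168 12 0 0 0 0 1;168 12 0 0 0 0 1;168 12 0 0 0 0 1"
}}

```text
t: 9.68
tool_pos: [0.4646, 0.0374, 0.2022]
eef_rot: [0.653, 0.758, 0.001, -0.001]
contact_force: [-0.1, -0.1, -0.4]
gripper_width: 0.0939
grip_force: 0.0
```

Run:
```python
from h import *
w=camera("wrist"); cv2.imwrite("pics/w6.png",w["image"]); np.save("w6.npy",w,allow_pickle=True)
r,h=rect(w,"steel",(.453,.122),.006,.07); print(r,h, np.mean(h,0) if h else None)
P=cloud(w);k=np.hypot(P[...,0]-.453,P[...,1]-.122)<.02; print("z",np.median(P[k][:,2]))
go((r[0]/1000,r[1]/1000,.002),(r[4]))
for r in high(w,(.433,.30),.06,.026,.05): print(*r)
```

```text
[451.8 122.7  63.3  92.6  97.9] [array([0.4642, 0.1572]), array([0.4305, 0.1522]), array([0.4395, 0.0887]), array([0.4729, 0.0936])] [0.451775 0.122925]
z 0.006551272372415005
at [0.4652 0.0347 0.2022] yaw 98.45 t 9.73 -> shift [ 89.   -0.3 200.2] turn 0.11
```

View pics/w6.png

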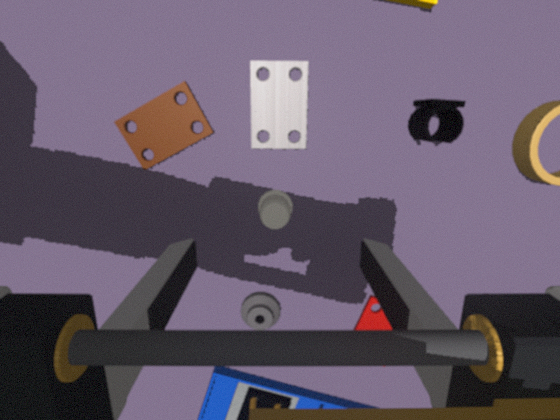

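Steel plate at (279,104), square to the fingers; brown look-alike at (165,125), clip at (437,120), plug at (275,208).

Emit:
{"fn": "drive_tool", "kwargs": {
  "commands": "89 0 110 0 0 0.1 1;89 0 110 0 0 0.1 1;89 0 110 0 0 0.1 1;89 0 110 0 0 0.1 1;89 0 110 0 0 0.1 1"
}}

```text
t: 10.15
tool_pos: [0.4495, 0.1196, 0.0883]
eef_rot: [0.658, 0.753, -0.003, -0.003]
contact_force: [-0.1, -0.5, -0.0]
gripper_width: 0.0943
grip_force: 0.0
```

Emit:
{"fn": "drive_tool", "kwargs": {
  "commands": "0 0 35 0 0 0 1;0 0 60 0 0 0 1;0 0 78 0 0 0 1;0 0 86 0 0 0 1;0 0 89 0 0 0 0.8"
}}

```text
t: 10.57
tool_pos: [0.4537, 0.1181, 0.003]
eef_rot: [0.659, 0.752, -0.001, -0.0]
contact_force: [-0.9, 1.3, 0.2]
gripper_width: 0.0901
grip_force: 0.0
```

Emit:
{"fn": "drive_tool", "kwargs": {
  "commands": "0 0 0 0 0 0 0.3;0 0 0 0 0 0 0.3;0 0 0 0 0 0 0.3;0 0 0 0 0 0 0.3;0 0 0 0 0 0 0.3",
  "newtons": 40
}}

```text
t: 10.98
tool_pos: [0.454, 0.1197, 0.0045]
eef_rot: [0.659, 0.752, 0.0, 0.001]
contact_force: [-0.5, -1.0, 4.2]
gripper_width: 0.0583
grip_force: 40.0
```

Emit:
{"fn": "drive_tool", "kwargs": {
  "commands": "0 0 0 0 0 0 0.3;0 0 0 0 0 0 0.3;0 0 0 0 0 0 0.3;0 0 0 0 0 0 0.3;0 0 0 0 0 0 0.3"
}}

```text
t: 11.4
tool_pos: [0.4539, 0.1197, 0.0044]
eef_rot: [0.659, 0.753, 0.0, 0.001]
contact_force: [-1.5, -1.0, 6.2]
gripper_width: 0.0582
grip_force: 40.0
```

Only the plate's upper edge seems gripped (6 N upward, width slightly small). I'll reopen, go 2.5 mm lower and regrip.

Emit:
{"fn": "drive_tool", "kwargs": {
  "commands": "0 0 0 0 0 0 0.75;0 0 0 0 0 0 0.75;0 0 1 0 0 0 0.75;0 0 2.5 0 0 0 0.75;0 0 2.5 0 0 0 0.75"
}}

```text
t: 11.82
tool_pos: [0.4529, 0.1198, 0.0005]
eef_rot: [0.659, 0.752, -0.0, -0.0]
contact_force: [-0.0, 1.0, -1.2]
gripper_width: 0.0709
grip_force: 0.0
```

Emit:
{"fn": "drive_tool", "kwargs": {
  "commands": "0 0 0 0 0 0 0.3;0 0 0 0 0 0 0.3;0 0 0 0 0 0 0.3;0 0 0 0 0 0 0.3;0 0 0 0 0 0 0.3"
}}

```text
t: 12.23
tool_pos: [0.4531, 0.1198, 0.0008]
eef_rot: [0.659, 0.752, -0.0, -0.0]
contact_force: [0.5, 0.6, -0.8]
gripper_width: 0.0593
grip_force: 40.0
```

Emit:
{"fn": "drive_tool", "kwargs": {
  "commands": "0 0 -4 0 0 0 0.3;0 0 -25 0 0 0 0.3;0 0 -60 0 0 0 0.3;0 0 -95 0 0 0 0.3;0 0 -105 0 0 0 0.3"
}}

```text
t: 12.65
tool_pos: [0.4571, 0.1201, 0.1112]
eef_rot: [0.659, 0.752, 0.003, 0.003]
contact_force: [1.8, 0.2, -0.9]
gripper_width: 0.059
grip_force: 40.0
```

Emit:
{"fn": "drive_tool", "kwargs": {
  "commands": "-176 -19 0 0 0 3.5 0.3;-176 -19 0 0 0 3.5 0.3;-176 -19 0 0 0 3.5 0.3;-176 -19 0 0 0 3.5 0.3;-176 -19 0 0 0 3.5 0.3"
}}

```text
t: 13.07
tool_pos: [0.4577, -0.0622, 0.1058]
eef_rot: [0.767, 0.642, -0.001, 0.001]
contact_force: [0.5, -0.0, -1.5]
gripper_width: 0.0589
grip_force: 40.0
```

Emit:
{"fn": "drive_tool", "kwargs": {
  "commands": "-173 34.5 0 0 0 0 0.3;-173 34.5 0 0 0 0 0.3;-173 34.5 0 0 0 0 0.3;-173 34.5 0 0 0 0 0.3;-173 34.5 0 0 0 0 0.3"
}}

```text
t: 13.48
tool_pos: [0.4622, -0.2393, 0.1059]
eef_rot: [0.767, 0.642, -0.001, 0.002]
contact_force: [-0.6, 0.0, -2.3]
gripper_width: 0.0593
grip_force: 40.0
```

Emit:
{"fn": "drive_tool", "kwargs": {
  "commands": "-173 34.5 0 0 0 0 0.3;-173 34.5 0 0 0 0 0.3;-173 34.5 0 0 0 0 0.3;-173 34.5 0 0 0 0 0.3;-173 34.5 0 0 0 0 0.3"
}}

```text
t: 13.9
tool_pos: [0.4659, -0.4156, 0.1055]
eef_rot: [0.767, 0.642, -0.001, 0.002]
contact_force: [-0.0, -0.4, -1.6]
gripper_width: 0.0592
grip_force: 40.0
```

Run:
```python
from h import *
w=camera("wrist"); cv2.imwrite("pics/w7.png",w["image"]); np.save("w7.npy",w,allow_pickle=True)
go((.486,-.2913,.12),80.2); print(get_state()["gripper_width"])
for r in high(w,(.487,-.29),.06,.027,.05): print(*r)
P=cloud(w); k=np.hypot(P[...,0]-.4856,P[...,1]+.2915)<.015; print("pad top",np.median(P[k][:,2]))
hsv=cv2.cvtColor(w["image"],cv2.COLOR_BGR2HSV); print(hsv[250,279],hsv[200,247])
```

```text
at [ 0.4659 -0.4146  0.1053] yaw 79.86 t 13.95 -> shift [124.9  -1.9 -14.7] turn -0.07
0.059452108465206356
104 [ 0.4641 -0.3203  0.0325] [ 0.4638 -0.32    0.0318] 0.035 [252.4  89.9]
104 [ 0.4965 -0.3257  0.0326] [ 0.4967 -0.3256  0.0324] 0.0352 [298.9  89.3]
pad top 0.018660473274908183
[ 8 11 96] [135  33  77]
```

View pics/w7.png

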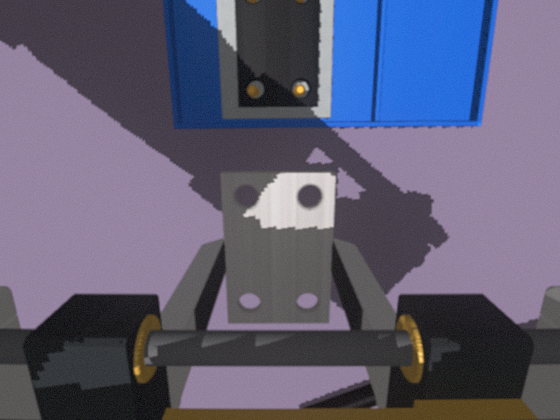

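Pad is seated on the studs, top at 0.0187. The steel plate is held level, with holes at (247,195), (310,196), (250,301), (307,301).

Run:
```python
from h import *
w=np.load("w7.npy",allow_pickle=True).item()
hsv=cv2.cvtColor(w["image"],cv2.COLOR_BGR2HSV)
m=((hsv[...,0]>120)&(hsv[...,0]<155)&(hsv[...,1]>20)).astype(np.uint8)
m=cv2.morphologyEx(m,cv2.MORPH_OPEN,np.ones((3,3)))
held(w,m,.006,(228,180,330,315))
```

```text
[8, 6, 22, 20, 334] [246.1 195.3] [ 0.4546 -0.3779  0.1072]
[71, 6, 21, 20, 282] [309.4 195.2] [ 0.4882 -0.3838  0.1072]
[11, 113, 22, 16, 278] [249.4 300.4] [ 0.4436 -0.4409  0.1072]
[68, 112, 22, 17, 280] [306.8 300.3] [ 0.477  -0.4467  0.1072]
top z 0.1102 centre [ 0.4659 -0.4123  0.1072]
```

Emit:
{"fn": "drive_tool", "kwargs": {
  "commands": "40 -0.5 10 0 0 0 0.3;80 -1 25 0 0 0 0.3;122 -1.6 40 0 0 0 0.3;122 -1.6 40 0 0 0 0.3;122 -1.6 40 0 0 0 0.3"
}}

```text
t: 14.37
tool_pos: [0.4841, -0.2839, 0.0635]
eef_rot: [0.764, 0.645, -0.0, -0.003]
contact_force: [-0.3, -0.3, -1.2]
gripper_width: 0.0591
grip_force: 40.0
```

Emit:
{"fn": "drive_tool", "kwargs": {
  "commands": "0 0 12 0 0 0 0.3;0 0 22 0 0 0 0.3;0 0 28 0 0 0 0.3;0 0 33 0 0 0 0.3;0 0 37 0 0 0 0.3"
}}

```text
t: 14.78
tool_pos: [0.4859, -0.2917, 0.0289]
eef_rot: [0.766, 0.643, -0.0, 0.001]
contact_force: [-0.4, -2.8, -0.2]
gripper_width: 0.0591
grip_force: 40.0
```

Emit:
{"fn": "drive_tool", "kwargs": {
  "commands": "0 0 3 0 0 0 0.3;0 0 6 0 0 0 0.3;0 0 8 0 0 0 0.3;0 0 9 0 0 0 0.3;0 0 9 0 0 0 0.3"
}}

```text
t: 15.2
tool_pos: [0.4862, -0.2917, 0.0207]
eef_rot: [0.766, 0.643, -0.001, 0.002]
contact_force: [-1.4, -6.3, -1.1]
gripper_width: 0.0589
grip_force: 40.0
```

Emit:
{"fn": "drive_tool", "kwargs": {
  "commands": "-1 0 0 0 0 0 0.3;-1 0 1 0 0 0 0.3;-1 0 1 0 0 0 0.3;-1 0 1 0 0 0 0.3;-1 0 1 0 0 0 0.3"
}}

```text
t: 15.62
tool_pos: [0.4861, -0.2917, 0.0198]
eef_rot: [0.765, 0.643, -0.0, 0.001]
contact_force: [-1.0, -5.1, 3.4]
gripper_width: 0.0592
grip_force: 40.0
```

Emit:
{"fn": "drive_tool", "kwargs": {
  "commands": "0 0 0 0 0 0 0.8;0 0 0 0 0 0 0.8;0 0 0 0 0 0 0.8;0 0 0 0 0 0 0.8;0 0 0 0 0 0 0.8"
}}

```text
t: 16.03
tool_pos: [0.485, -0.2894, 0.0183]
eef_rot: [0.765, 0.643, 0.0, -0.001]
contact_force: [0.2, 1.1, 0.2]
gripper_width: 0.0753
grip_force: 0.0
```

Emit:
{"fn": "drive_tool", "kwargs": {
  "commands": "0 0 -8 0 0 0 0.8;0 0 -30 0 0 0 0.8;0 0 -65 0 0 0 0.8;0 0 -100 0 0 0 1;0 0 -100 0 0 0 1"
}}

```text
t: 16.45
tool_pos: [0.4901, -0.2938, 0.1274]
eef_rot: [0.765, 0.643, 0.002, 0.007]
contact_force: [0.3, -0.7, 0.4]
gripper_width: 0.0856
grip_force: 0.0
```

Emit:
{"fn": "drive_tool", "kwargs": {
  "commands": "86 104 -80 0 0 0.3 1;86 104 -80 0 0 0.3 1;86 104 -80 0 0 0.3 1;86 104 -80 0 0 0.3 1;86 104 -80 0 0 0.3 1"
}}

```text
t: 16.87
tool_pos: [0.6089, -0.2215, 0.2042]
eef_rot: [0.772, 0.635, 0.003, 0.004]
contact_force: [-0.3, -0.5, 0.8]
gripper_width: 0.0936
grip_force: 0.0
```

Run:
```python
from h import *
w=camera("wrist"); np.save("w8.npy",w,allow_pickle=True)
r,h=rect(w,"red",(.621,-.136),.006,.07); print(r,h, np.mean(h,0) if h else None)
P=cloud(w);k=np.hypot(P[...,0]-.621,P[...,1]+.136)<.02; print("z",np.median(P[k][:,2]))
go((r[0]/1000,r[1]/1000,.001),(r[4]))
c=camera("top"); P=cloud(c); q=P[np.hypot(P[...,0]-.487,P[...,1]+.291)<.012]; print("steel top z",np.median(q[:,2]))
```

```text
[ 620.8 -136.    60.1   89.5   78.9] [array([ 0.6433, -0.1082]), array([ 0.6102, -0.1017]), array([ 0.631 , -0.1708]), array([ 0.598 , -0.1641])] [ 0.620625 -0.1362  ]
z 0.006790514648366481
at [ 0.6058 -0.2226  0.2017] yaw 78.8 t 16.92 -> shift [ 87.8  -2.1 200.7] turn -0.02
steel top z nan
  return _methods._mean(a, axis=axis, dtype=dtype,
  ret = ret.dtype.type(ret / rcount)
```

Emit:
{"fn": "drive_tool", "kwargs": {
  "commands": "88 -2 110 0 0 0 1;88 -2 110 0 0 0 1;88 -2 110 0 0 0 1;88 -2 110 0 0 0 1;88 -2 110 0 0 0 1"
}}

```text
t: 17.38
tool_pos: [0.6129, -0.1341, 0.0831]
eef_rot: [0.773, 0.634, -0.003, -0.005]
contact_force: [0.0, -0.3, -0.4]
gripper_width: 0.094
grip_force: 0.0
```

Emit:
{"fn": "drive_tool", "kwargs": {
  "commands": "0 0 35 0 0 0 1;0 0 60 0 0 0 1;0 0 78 0 0 0 1;0 0 87 0 0 0 1;0 0 91 0 0 0 0.8"
}}

```text
t: 17.8
tool_pos: [0.6186, -0.1392, 0.0002]
eef_rot: [0.774, 0.633, -0.0, 0.0]
contact_force: [-5.0, 2.2, 19.8]
gripper_width: 0.0904
grip_force: 10.3
```

Emit:
{"fn": "drive_tool", "kwargs": {
  "commands": "0 0 0 0 0 0 0.75;0 0 0 0 0 0 0.75;0 0 0 0 0 0 0.75;0 0 0 0 0 0 0.75;0 0 0 0 0 0 0.75"
}}

```text
t: 18.22
tool_pos: [0.6185, -0.1386, 0.0003]
eef_rot: [0.774, 0.633, -0.0, 0.001]
contact_force: [-3.1, 0.3, 5.8]
gripper_width: 0.0705
grip_force: 3.2
```

Fingertips touch the table; raise 1 mm and grip.

Emit:
{"fn": "drive_tool", "kwargs": {
  "commands": "0 0 -1 0 0 0 0.75;0 0 -1 0 0 0 0.3;0 0 -1 0 0 0 0.3;0 0 -1 0 0 0 0.3;0 0 -1 0 0 0 0.3"
}}

```text
t: 18.63
tool_pos: [0.6186, -0.1377, 0.0003]
eef_rot: [0.774, 0.633, 0.0, 0.001]
contact_force: [-2.1, -0.7, 5.4]
gripper_width: 0.0592
grip_force: 40.6
```

Emit:
{"fn": "drive_tool", "kwargs": {
  "commands": "0 0 0 0 0 0 0.3;0 0 0 0 0 0 0.3;0 0 0 0 0 0 0.3;0 0 0 0 0 0 0.3;0 0 0 0 0 0 0.3"
}}

```text
t: 19.05
tool_pos: [0.6186, -0.1378, 0.0003]
eef_rot: [0.774, 0.633, 0.0, 0.001]
contact_force: [-2.4, -0.4, 5.3]
gripper_width: 0.0593
grip_force: 40.6
```

Emit:
{"fn": "drive_tool", "kwargs": {
  "commands": "0 0 -4 0 0 0 0.3;0 0 -25 0 0 0 0.3;0 0 -60 0 0 0 0.3;0 0 -95 0 0 0 0.3;0 0 -105 0 0 0 0.3"
}}

```text
t: 19.47
tool_pos: [0.6218, -0.1382, 0.1095]
eef_rot: [0.774, 0.633, 0.003, 0.004]
contact_force: [1.2, 0.2, -2.1]
gripper_width: 0.0592
grip_force: 40.0
```

Emit:
{"fn": "drive_tool", "kwargs": {
  "commands": "138 -124 0 0 0 -2.04 0.3;138 -124 0 0 0 -2.04 0.3;138 -124 0 0 0 -2.04 0.3;138 -124 0 0 0 -2.04 0.3;138 -124 0 0 0 -2.04 0.3"
}}

```text
t: 19.88
tool_pos: [0.5192, 0.0267, 0.1017]
eef_rot: [0.714, 0.7, -0.001, -0.003]
contact_force: [0.9, 0.6, -3.3]
gripper_width: 0.0593
grip_force: 40.0
```

Emit:
{"fn": "drive_tool", "kwargs": {
  "commands": "157 -98 0 0 0 0 0.3;157 -98 0 0 0 0 0.3;157 -98 0 0 0 0 0.3;157 -98 0 0 0 0 0.3;157 -98 0 0 0 0 0.3"
}}

```text
t: 20.3
tool_pos: [0.425, 0.1848, 0.1023]
eef_rot: [0.714, 0.701, -0.001, -0.002]
contact_force: [0.7, 0.2, -2.8]
gripper_width: 0.0593
grip_force: 40.0
```

Run:
```python
from h import *
w=camera("wrist"); cv2.imwrite("pics/w9.png",w["image"]); np.save("w9.npy",w,allow_pickle=True)
go((.432,.301,.12),88.8); print(get_state()["gripper_width"])
for r in high(w,(.432,.301),.06,.027,.05): print(*r)
m=_m(w,"red"); m=1-cv2.morphologyEx(m,cv2.MORPH_CLOSE,np.ones((3,3)))
held(w,m,.006,(228,180,330,315))
c=camera("top"); P=cloud(c); np.save("t9.npy",c,allow_pickle=True)
q=P[np.hypot(P[...,0]-.487,P[...,1]+.291)<.012]; print("steel top z",np.median(q[:,2]))
```

```text
at [0.4242 0.1861 0.1022] yaw 89.03 t 20.35 -> shift [115.    5.9 -17.8] turn 0.05
0.059170252134441596
111 [0.4484 0.332  0.0319] [0.4486 0.3322 0.0318] 0.0352 [310.4   4.3]
108 [0.4153 0.3326 0.0321] [0.4152 0.3327 0.0318] 0.0352 [260.4   4.3]
103 [0.447  0.2695 0.0325] [0.4471 0.2697 0.0318] 0.035 [308.1 102.7]
99 [0.4143 0.2701 0.0327] [0.4144 0.2704 0.0315] 0.0353 [261.8 102.8]Traceback (most recent call last):
  File "<stdin>", line 5, in <module>
NameError: name '_m' is not defined
```

View pics/w9.png

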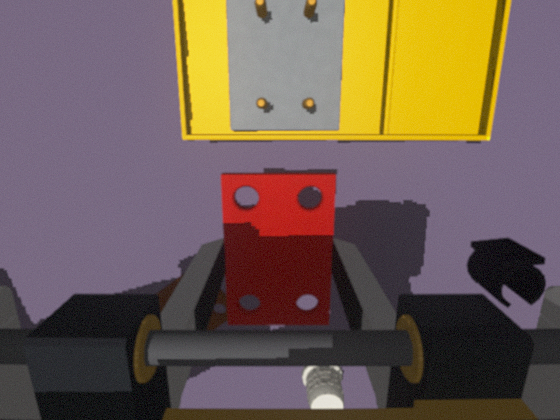

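Red plate held, holes at (247,197), (310,197), (249,302), (307,302); studs' near pair at (262,103), (309,103).

Run:
```python
from h import *
w=np.load("w9.npy",allow_pickle=True).item()
hsv=cv2.cvtColor(w["image"],cv2.COLOR_BGR2HSV)
m=(hsv[...,1]<110).astype(np.uint8)
H=held(w,m,.006,(228,180,330,315))
c=camera("top"); P=cloud(c); np.save("t9.npy",c,allow_pickle=True)
q=P[np.hypot(P[...,0]-.487,P[...,1]+.291)<.012]; print("steel top z",np.median(q[:,2]))
d=np.array([.4313,.3015])-H.mean(0)[:2]; a=np.radians(89); print(d, d[0]*np.cos(a)+d[1]*np.sin(a), d[0]*np.sin(a)-d[1]*np.cos(a))
```

```text
[7, 6, 24, 21, 386] [246.2 196.4] [0.408  0.2198 0.1046]
[71, 7, 22, 20, 345] [309.5 196.5] [0.4421 0.2192 0.1046]
[11, 115, 21, 15, 226] [249.1 301.9] [0.4069 0.1558 0.1046]
[68, 114, 22, 17, 279] [306.7 301.9] [0.4408 0.1553 0.1046]
top z 0.1076 centre [0.4245 0.1875 0.1046]
steel top z 0.02673114718761829
[0.0068455  0.11395111] 0.11405322035536576 0.004855731678958583
```

Emit:
{"fn": "drive_tool", "kwargs": {
  "commands": "38 2 10 0 0 0 0.3;76 4 25 0 0 0 0.3;114 4.9 38 0 0 0 0.3;114 4.9 38 0 0 0 0.3;114 4.9 38 0 0 0 0.3"
}}

```text
t: 20.82
tool_pos: [0.4359, 0.2958, 0.0638]
eef_rot: [0.714, 0.701, -0.002, -0.0]
contact_force: [-0.8, -0.8, -1.6]
gripper_width: 0.0594
grip_force: 40.0
```

Emit:
{"fn": "drive_tool", "kwargs": {
  "commands": "0 0 12 0 0 0 0.3;0 0 22 0 0 0 0.3;0 0 28 0 0 0 0.3;0 0 33 0 0 0 0.3;0 0 37 0 0 0 0.3"
}}

```text
t: 21.23
tool_pos: [0.4362, 0.2941, 0.034]
eef_rot: [0.715, 0.699, -0.003, -0.0]
contact_force: [-19.7, -10.3, 61.5]
gripper_width: 0.0592
grip_force: 40.0
```

Emit:
{"fn": "drive_tool", "kwargs": {
  "commands": "0 0 4 0 0 0 0.3;0 0 8 0 0 0 0.3;0 0 11 0 0 0 0.3;0 0 13 0 0 0 0.3;0 0 13 0 0 0 0.3"
}}

```text
t: 21.65
tool_pos: [0.4363, 0.2974, 0.0254]
eef_rot: [0.715, 0.699, 0.0, -0.002]
contact_force: [-24.0, -5.3, 60.1]
gripper_width: 0.0597
grip_force: 40.0
```

Jammed on the studs. Back up and look.

Emit:
{"fn": "drive_tool", "kwargs": {
  "commands": "0 0 -10 0 0 0 0.3;0 0 -22 0 0 0 0.3;0 0 -35 0 0 0 0.3;0 0 -45 0 0 0 0.3;0 0 -50 0 0 0 0.3"
}}

```text
t: 22.07
tool_pos: [0.4374, 0.2955, 0.0671]
eef_rot: [0.715, 0.699, 0.001, 0.0]
contact_force: [0.9, 0.8, -2.4]
gripper_width: 0.0593
grip_force: 40.0
```

Emit:
{"fn": "drive_tool", "kwargs": {
  "commands": "-38 0 -12 0 0 0 0.3;-76 0 -25 0 0 0 0.3;-114 0 -38 0 0 0 0.3;-114 0 -38 0 0 0 0.3;-114 0 -38 0 0 0 0.3"
}}

```text
t: 22.48
tool_pos: [0.4347, 0.1801, 0.1042]
eef_rot: [0.716, 0.698, 0.0, 0.0]
contact_force: [0.2, 1.2, -2.7]
gripper_width: 0.0595
grip_force: 40.0
```

Run:
```python
from h import *
w=camera("wrist"); cv2.imwrite("pics/w10.png",w["image"]); np.save("w10.npy",w,allow_pickle=True)
go((.432,.301,.12),88.8); s=get_state(); print(s["gripper_width"],s["contact_force"])
for r in high(w,(.432,.301),.06,.027,.05): print(*r)
hsv=cv2.cvtColor(w["image"],cv2.COLOR_BGR2HSV)
held(w,(hsv[...,1]<110).astype(np.uint8),.006,(228,180,330,315))
P=cloud(w); print([np.median(P[v-3:v+3,270:290,2]).round(4) for v in (185,220,250,280,310)],[np.median(P[240:260,u-3:u+3,2]).round(4) for u in (237,260,300,322)])
```

```text
at [0.4342 0.1811 0.1038] yaw 88.64 t 22.53 -> shift [119.8  -5.  -16.2] turn -0.03
0.059393015834560026 [-0.65936887 -0.05239865 -1.75375556]
102 [0.4472 0.2696 0.0327] [0.4473 0.2698 0.0325] 0.0351 [293.   95.8]
101 [0.4143 0.2702 0.0326] [0.4141 0.2701 0.0322] 0.0355 [246.5  96.1]
34 [0.4153 0.3311 0.0298] [0.4153 0.3313 0.0296] 0.0318 [243.9   1.3]
29 [0.4483 0.3304 0.0297] [0.4486 0.3305 0.03  ] 0.0315 [293.1   1.1]
[0, 0, 102, 3, 244] [274.4 180.8] [0.4335 0.2251 0.1152]
[6, 17, 23, 21, 380] [245.1 206.8] [0.4181 0.2118 0.1152]
[72, 18, 23, 20, 358] [310.9 207.4] [0.452  0.2106 0.1152]
[10, 128, 20, 7, 100] [247.3 311.8] [0.4161 0.1502 0.1152]
[69, 128, 22, 7, 114] [308.  311.5] [0.4504 0.1494 0.1152]
top z 0.1182 centre [0.434  0.1894 0.1152]
[np.float64(0.1176), np.float64(0.118), np.float64(0.1182), np.float64(0.1183), np.float64(0.1182)] [np.float64(0.1177), np.float64(0.1181), np.float64(0.1183), np.float64(0.1185)]
```

View pics/w10.png

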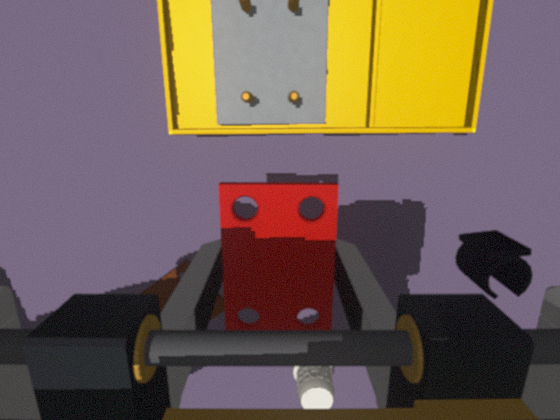

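The plate slid up about 11 mm in the fingers but is still level. The last picture was taken before the arm had settled, which caused the misalignment. Settle and remeasure.

Emit:
{"fn": "drive_tool", "kwargs": {
  "commands": "0 0 0 0 0 0 0.3;0 0 0 0 0 0 0.3;0 0 0 0 0 0 0.3;0 0 0 0 0 0 0.3;0 0 0 0 0 0 0.3"
}}

```text
t: 22.95
tool_pos: [0.4338, 0.1824, 0.1036]
eef_rot: [0.714, 0.7, -0.0, -0.0]
contact_force: [0.7, 0.7, -2.2]
gripper_width: 0.0592
grip_force: 40.0
```

Run:
```python
from h import *
w=camera("wrist"); np.save("w11.npy",w,allow_pickle=True)
go((.432,.301,.12),88.8)
for r in high(w,(.432,.301),.06,.027,.05): print(*r)
hsv=cv2.cvtColor(w["image"],cv2.COLOR_BGR2HSV)
H=held(w,(hsv[...,1]<110).astype(np.uint8),.006,(226,190,334,322))
```

```text
at [0.4338 0.1823 0.1037] yaw 88.86 t 23.0 -> shift [118.7  -4.2 -16.3] turn 0.01
106 [0.4143 0.2702 0.0325] [0.4142 0.2701 0.0317] 0.0353 [248.8  99.2]
102 [0.4472 0.2696 0.0325] [0.4471 0.2695 0.0322] 0.0353 [295.3  99.1]
69 [0.4484 0.3312 0.0312] [0.4485 0.3312 0.0312] 0.0341 [296.5   2.6]
68 [0.4154 0.3319 0.0311] [0.4152 0.3321 0.0308] 0.0343 [246.7   2.6]
[8, 7, 23, 21, 382] [245.1 206.8] [0.4169 0.214  0.1145]
[73, 7, 24, 21, 366] [310.9 207.5] [0.4509 0.213  0.1145]
[12, 118, 21, 14, 222] [248.1 315. ] [0.4156 0.1503 0.1145]
[71, 118, 22, 14, 250] [307.6 314.9] [0.4494 0.1497 0.1145]
top z 0.1175 centre [0.4332 0.1817 0.1145]
```

Emit:
{"fn": "drive_tool", "kwargs": {
  "commands": "30 -1 10 0 0 0 0.3;60 -2 25 0 0 0 0.3;90 -3 45 0 0 0 0.3;120 -4.3 58 0 0 0 0.3;120 -4.3 58 0 0 0 0.3"
}}

```text
t: 23.42
tool_pos: [0.4299, 0.3054, 0.0431]
eef_rot: [0.713, 0.701, -0.001, -0.002]
contact_force: [-0.4, -1.7, -3.6]
gripper_width: 0.0594
grip_force: 40.0
```

Emit:
{"fn": "drive_tool", "kwargs": {
  "commands": "0 0 0 0 0 0 0.3;0 0 5 0 0 0 0.3;0 0 10 0 0 0 0.3;0 0 15 0 0 0 0.3;0 0 20 0 0 0 0.3"
}}

```text
t: 23.83
tool_pos: [0.4327, 0.3011, 0.0259]
eef_rot: [0.715, 0.699, 0.0, 0.0]
contact_force: [-0.5, 0.1, -2.8]
gripper_width: 0.0593
grip_force: 40.0
```

Emit:
{"fn": "drive_tool", "kwargs": {
  "commands": "0 0 3 0 0 0 0.3;0 0 6 0 0 0 0.3;0 0 8 0 0 0 0.3;0 0 8 0 0 0 0.3;0 0 8 0 0 0 0.3"
}}

```text
t: 24.25
tool_pos: [0.4323, 0.3018, 0.0179]
eef_rot: [0.715, 0.7, -0.0, -0.0]
contact_force: [0.8, -0.1, -2.2]
gripper_width: 0.0593
grip_force: 40.0
```

Emit:
{"fn": "drive_tool", "kwargs": {
  "commands": "0 0 3 0 0 0 0.3;0 0 5 0 0 0 0.3;0 0 6 0 0 0 0.3;0 0 7 0 0 0 0.3;0 0 7 0 0 0 0.3"
}}

```text
t: 24.67
tool_pos: [0.4321, 0.3017, 0.0107]
eef_rot: [0.714, 0.7, -0.0, -0.0]
contact_force: [-0.3, -0.2, -2.3]
gripper_width: 0.0595
grip_force: 40.0
```

Emit:
{"fn": "drive_tool", "kwargs": {
  "commands": "0 0 0.5 0 0 0 0.3;0 0 0.5 0 0 0 0.3;0 0 0.5 0 0 0 0.66;0 0 0.5 0 0 0 0.66;0 0 0.5 0 0 0 0.66",
  "newtons": 5
}}

```text
t: 25.08
tool_pos: [0.4329, 0.3021, 0.011]
eef_rot: [0.715, 0.7, 0.001, 0.0]
contact_force: [0.6, -0.9, -0.0]
gripper_width: 0.0622
grip_force: 0.0
```

Emit:
{"fn": "drive_tool", "kwargs": {
  "commands": "0 0 0 0 0 0 0.75;0 0 0 0 0 0 0.75;0 0 -8 0 0 0 0.75;0 0 -30 0 0 0 0.75;0 0 -60 0 0 0 0.75"
}}

```text
t: 25.5
tool_pos: [0.4299, 0.3006, 0.0691]
eef_rot: [0.715, 0.7, -0.003, -0.001]
contact_force: [1.1, 0.4, 0.4]
gripper_width: 0.0707
grip_force: 0.0
```

Emit:
{"fn": "drive_tool", "kwargs": {
  "commands": "-40 0 -40 0 0 0 1;-80 0 -80 0 0 0 1;-120 0 -85 0 0 0 1;-120 0 -85 0 0 0 1;-120 0 -85 0 0 0 1"
}}

```text
t: 25.92
tool_pos: [0.4319, 0.1792, 0.1591]
eef_rot: [0.716, 0.698, 0.002, 0.002]
contact_force: [1.3, 0.2, 0.4]
gripper_width: 0.0938
grip_force: 0.0
```

Run:
```python
from h import *
w=camera("wrist"); cv2.imwrite("pics/w12.png",w["image"]); np.save("w12.npy",w,allow_pickle=True)
go((.432,.301,.12),88.8)
P=cloud(w)
for dx in (-.02,0,.02):
  for dy in (-.038,0,.038):
    k=np.hypot(P[...,0]-.4313-dx*.4-dx*0,P[...,1]-.3018-dy)<.006; print(dx,dy,k.sum(),np.median(P[k][:,2]).round(4))
print(rect(w,"red",(.4313,.3018),.015,.07)[0])
for nm,near in (("clip",(.615,.135)),("plug",(.469,.012))):
    for r in high(w,near,.06,.02,.06,60): print(nm,*r)
```

```text
at [0.4311 0.1807 0.1576] yaw 88.59 t 25.97 -> shift [120.2  -2.1  37.6] turn -0.04
-0.02 -0.038 140 0.0146
-0.02 0 151 0.0146
-0.02 0.038 167 0.0144
0 -0.038 141 0.0146
0 0 153 0.0146
0 0.038 169 0.0145
0.02 -0.038 137 0.0143
0.02 0 156 0.0145
0.02 0.038 169 0.0145
[432.  300.7  59.5  88.9  88.6]
clip 1723 [0.612  0.1361 0.0368] [0.6141 0.1322 0.0334] 0.0452 [466.6 239.3]
```

View pics/w12.png

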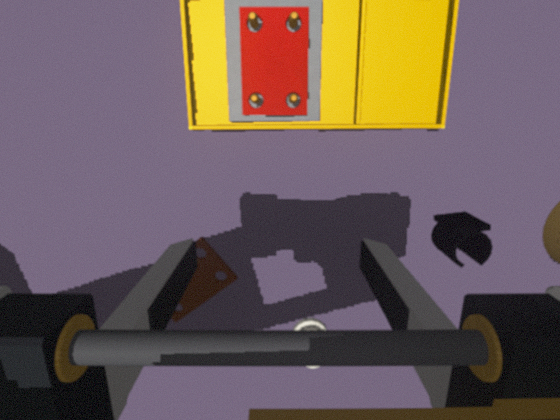

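Red plate seated flat (top 0.0146). Clip at (462,237) is next.

Emit:
{"fn": "drive_tool", "kwargs": {
  "commands": "-66 101 -42 0 0 -2.26 1;-66 101 -42 0 0 -2.26 1;-66 101 -42 0 0 -2.26 1;-66 101 -42 0 0 -2.26 1;-66 101 -42 0 0 -2.26 1"
}}

```text
t: 26.38
tool_pos: [0.5311, 0.1137, 0.1975]
eef_rot: [0.643, 0.766, 0.0, 0.0]
contact_force: [-0.9, -0.2, 0.4]
gripper_width: 0.0943
grip_force: 0.0
```

Emit:
{"fn": "drive_tool", "kwargs": {
  "commands": "-84 86 0 0 0 0 1;-84 86 0 0 0 0 1;-84 86 0 0 0 0 1;-84 86 0 0 0 0 1;-84 86 0 0 0 0 1"
}}

```text
t: 26.8
tool_pos: [0.6277, 0.0471, 0.1949]
eef_rot: [0.642, 0.766, -0.001, -0.002]
contact_force: [-0.2, 0.5, 0.5]
gripper_width: 0.0941
grip_force: 0.0
```

Run:
```python
from h import *
w=camera("wrist"); np.save("w13.npy",w,allow_pickle=True)
im=w["image"].copy()
go((.614,.133,.12),100)
P=cloud(w)
k=(np.hypot(P[...,0]-.614,P[...,1]-.133)<.04)&(P[...,2]>.035)&(P[...,2]<.06)
n,L,st,ce=cv2.connectedComponentsWithStats(k.astype(np.uint8)); i=1+np.argmax(st[1:,4]); q=P[L==i]
(c,s,a)=cv2.minAreaRect((q[:,:2]*1000).astype(np.float32)); print("rect",np.round(c,1),np.round(s,1),round(a,1),"top",np.percentile(q[:,2],[50,95]),"n",len(q))
v,u=np.nonzero(L==i); print(u.min(),u.max(),v.min(),v.max())
cr=im[v.min()-40:v.max()+60,u.min()-50:u.max()+50]; cv2.imwrite("pics/w13c.png",cv2.resize(cr,None,fx=3,fy=3))
# circle fit on outer points of sleeve
for z in (.03,.04): pass
```

```text
at [0.6269 0.0479 0.1954] yaw 100.14 t 26.85 -> shift [86.1  2.3 75.4] turn 0.03
rect [613.4 132.2] [37.7 40.7] 6.8 top [0.0444177  0.04574263] n 712
260 300 81 127
```

View pics/w13c.png

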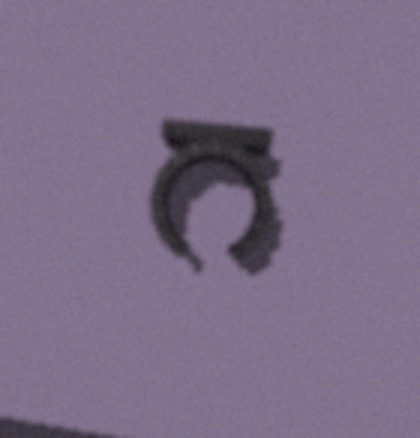

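Clip crop: foot at top (edge tilted ≈4° clockwise), sleeve ring centred at crop (213,205), i.e. image (281,109), opening downwards.

Run:
```python
from h import *
w=np.load("w13.npy",allow_pickle=True).item()
p=onplane(w,[281],[109.3],.045)[0]; print(p)
go((p[0],p[1],.013),96.5)
```

```text
[0.61499796 0.12786149 0.045     ]
at [0.6269 0.0479 0.1954] yaw 100.14 t 26.85 -> shift [ 80.8   2.4 182.4] turn 0.73
```

Emit:
{"fn": "drive_tool", "kwargs": {
  "commands": "81 2 100 0 0 0.73 1;81 2 100 0 0 0.73 1;81 2 100 0 0 0.73 1;81 2 100 0 0 0.73 1;81 2 100 0 0 0.73 1"
}}

```text
t: 27.27
tool_pos: [0.6115, 0.1292, 0.0942]
eef_rot: [0.664, 0.747, -0.003, -0.003]
contact_force: [-0.3, 0.4, 0.4]
gripper_width: 0.0942
grip_force: 0.0
```

Emit:
{"fn": "drive_tool", "kwargs": {
  "commands": "0 0 0 0 0 0 1;0 0 0 0 0 0 1;0 0 0 0 0 0 1;0 0 0 0 0 0 1"
}}

```text
t: 27.6
tool_pos: [0.6181, 0.1254, 0.0997]
eef_rot: [0.667, 0.745, 0.001, 0.001]
contact_force: [0.1, 0.5, -0.2]
gripper_width: 0.0941
grip_force: 0.0
```

Run:
```python
from h import *
go((.6145,.1283,.013),96.5)
```

```text
at [0.6181 0.1254 0.0997] yaw 96.37 t 27.6 -> shift [ 3.3 -3.3 86.7] turn -0.03
```

Emit:
{"fn": "drive_tool", "kwargs": {
  "commands": "3 -3.3 30 0 0 0 1;3 -3.3 60 0 0 0 1;3 -3.3 80 0 0 0 1;3 -3.3 87 0 0 0 1;3 -3.3 87 0 0 0 0.8",
  "newtons": 20
}}

```text
t: 28.02
tool_pos: [0.6115, 0.128, 0.0087]
eef_rot: [0.667, 0.745, -0.001, -0.001]
contact_force: [0.6, 0.4, 0.1]
gripper_width: 0.0901
grip_force: 0.0
```

Emit:
{"fn": "drive_tool", "kwargs": {
  "commands": "0 0 0 0 0 0 0.2;0 0 0 0 0 0 0.2;0 0 0 0 0 0 0.2;0 0 0 0 0 0 0.2;0 0 0 0 0 0 0.2"
}}

```text
t: 28.43
tool_pos: [0.6139, 0.1289, 0.0117]
eef_rot: [0.666, 0.746, 0.001, 0.001]
contact_force: [-0.1, 0.5, -0.8]
gripper_width: 0.057
grip_force: 0.0
```

Emit:
{"fn": "drive_tool", "kwargs": {
  "commands": "0 0 0 0 0 0 0.2;0 0 0 0 0 0 0.2;0 0 0 0 0 0 0.2;0 0 0 0 0 0 0.2;0 0 0 0 0 0 0.2"
}}

```text
t: 28.85
tool_pos: [0.6131, 0.1289, 0.0106]
eef_rot: [0.666, 0.746, 0.0, 0.0]
contact_force: [-0.6, -0.8, 1.4]
gripper_width: 0.0379
grip_force: 20.0
```

Clip gripped at 38 mm. Lift and carry to the blue small bay.

Emit:
{"fn": "drive_tool", "kwargs": {
  "commands": "0 0 -5 0 0 0 0.2;0 0 -35 0 0 0 0.2;0 0 -70 0 0 0 0.2;0 0 -90 0 0 0 0.2;0 0 -90 0 0 0 0.2"
}}

```text
t: 29.27
tool_pos: [0.6174, 0.1292, 0.1069]
eef_rot: [0.666, 0.746, 0.004, 0.004]
contact_force: [0.2, -0.1, 1.0]
gripper_width: 0.038
grip_force: 20.0
```

Emit:
{"fn": "drive_tool", "kwargs": {
  "commands": "-145 -20 0 0 0 3.24 0.2;-145 -20 0 0 0 3.24 0.2;-145 -20 0 0 0 3.24 0.2;-145 -20 0 0 0 3.24 0.2;-145 -20 0 0 0 3.24 0.2"
}}

```text
t: 29.68
tool_pos: [0.6083, -0.0222, 0.0991]
eef_rot: [0.766, 0.642, -0.001, -0.0]
contact_force: [1.2, 0.9, 0.3]
gripper_width: 0.0381
grip_force: 20.0
```

Emit:
{"fn": "drive_tool", "kwargs": {
  "commands": "-145.5 21.3 0 0 0 0 0.2;-145.5 21.3 0 0 0 0 0.2;-145.5 21.3 0 0 0 0 0.2;-145.5 21.3 0 0 0 0 0.2;-145.5 21.3 0 0 0 0 0.2"
}}

```text
t: 30.1
tool_pos: [0.605, -0.1686, 0.0994]
eef_rot: [0.766, 0.643, -0.001, 0.0]
contact_force: [-0.4, -0.4, -0.1]
gripper_width: 0.0379
grip_force: 20.0
```

Emit:
{"fn": "drive_tool", "kwargs": {
  "commands": "-145.5 21.3 0 0 0 0 0.2;-145.5 21.3 0 0 0 0 0.2;-145.5 21.3 0 0 0 0 0.2;-145.5 21.3 0 0 0 0 0.2;-145.5 21.3 0 0 0 0 0.2"
}}

```text
t: 30.52
tool_pos: [0.6015, -0.315, 0.0994]
eef_rot: [0.766, 0.643, -0.0, 0.0]
contact_force: [-0.8, 0.6, -1.1]
gripper_width: 0.0381
grip_force: 20.0
```

Emit:
{"fn": "drive_tool", "kwargs": {
  "commands": "0 0 0 0 0 0 0.2;0 0 0 0 0 0 0.2;0 0 0 0 0 0 0.2;0 0 0 0 0 0 0.2;0 0 0 0 0 0 0.2"
}}

```text
t: 30.93
tool_pos: [0.6023, -0.3098, 0.1004]
eef_rot: [0.764, 0.645, 0.0, -0.0]
contact_force: [1.0, -0.0, -0.2]
gripper_width: 0.0383
grip_force: 20.0
```

Run:
```python
from h import *
go((.6019,-.3114,.016),80.2); print(get_state()["gripper_width"])
w=camera("wrist"); np.save("w14.npy",w,allow_pickle=True); cv2.imwrite("pics/w14.png",w["image"])
```

```text
at [ 0.6023 -0.3098  0.1004] yaw 80.36 t 30.93 -> shift [-1.7 -0.1 84.4] turn 0.03
0.03828410448404043
```

View pics/w14.png

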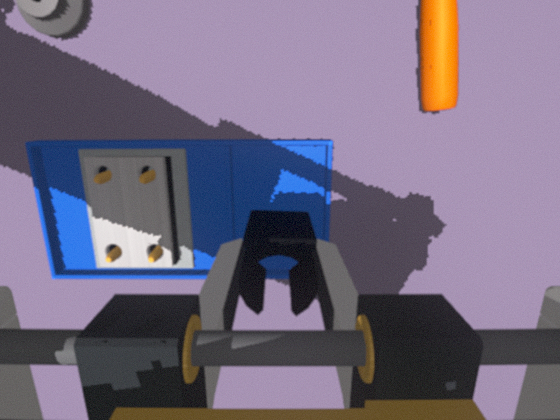

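Steel plate sits on the pad over the studs, and the clip is above the small bay (columns 232–330). Lower it.

Emit:
{"fn": "drive_tool", "kwargs": {
  "commands": "0 0 25 0 0 0 0.2;0 0 50 0 0 0 0.2;0 0 68 0 0 0 0.2;0 0 76 0 0 0 0.2;0 0 80 0 0 0 0.2"
}}

```text
t: 31.4
tool_pos: [0.6009, -0.3102, 0.0185]
eef_rot: [0.765, 0.645, -0.0, -0.002]
contact_force: [0.3, 0.4, -0.7]
gripper_width: 0.0381
grip_force: 20.0
```

Emit:
{"fn": "drive_tool", "kwargs": {
  "commands": "0 0 1 0 0 0 0.2;0 0 2 0 0 0 0.2;0 0 3 0 0 0 0.2;0 0 4 0 0 0 0.2;0 0 4 0 0 0 0.2"
}}

```text
t: 31.82
tool_pos: [0.6025, -0.3119, 0.0174]
eef_rot: [0.765, 0.644, 0.0, 0.001]
contact_force: [-0.1, 0.9, -1.0]
gripper_width: 0.0381
grip_force: 20.0
```

Emit:
{"fn": "drive_tool", "kwargs": {
  "commands": "0 0 0.5 0 0 0 0.2;0 0 1 0 0 0 0.2;0 0 1.5 0 0 0 0.2;0 0 2 0 0 0 0.2;0 0 2 0 0 0 0.2"
}}

```text
t: 32.23
tool_pos: [0.602, -0.3116, 0.0147]
eef_rot: [0.765, 0.644, -0.0, 0.0]
contact_force: [-0.6, -0.2, 0.6]
gripper_width: 0.0381
grip_force: 20.0
```

Emit:
{"fn": "drive_tool", "kwargs": {
  "commands": "0 0 0.5 0 0 0 0.2;0 0 1 0 0 0 0.2;0 0 1.5 0 0 0 0.2;0 0 1.5 0 0 0 0.2;0 0 1.5 0 0 0 0.2"
}}

```text
t: 32.65
tool_pos: [0.602, -0.3116, 0.0146]
eef_rot: [0.765, 0.644, -0.0, 0.0]
contact_force: [-2.9, 1.6, 7.8]
gripper_width: 0.038
grip_force: 20.0
```

Emit:
{"fn": "drive_tool", "kwargs": {
  "commands": "0 0 0 0 0 0 0.5;0 0 0 0 0 0 0.5;0 0 0 0 0 0 0.5;0 0 0 0 0 0 0.5;0 0 -5 0 0 0 0.5"
}}

```text
t: 33.07
tool_pos: [0.6009, -0.3108, 0.0164]
eef_rot: [0.765, 0.644, -0.0, -0.001]
contact_force: [0.4, 0.6, 0.2]
gripper_width: 0.0468
grip_force: 0.0
```

Emit:
{"fn": "drive_tool", "kwargs": {
  "commands": "0 0 -20 0 0 0 0.5;0 0 -50 0 0 0 0.5;0 0 -80 0 0 0 0.8;0 0 -100 0 0 0 1;0 0 -100 0 0 0 1"
}}

```text
t: 33.48
tool_pos: [0.6057, -0.314, 0.1249]
eef_rot: [0.765, 0.644, 0.002, 0.006]
contact_force: [0.2, 0.4, 0.3]
gripper_width: 0.0636
grip_force: 0.0
```

Emit:
{"fn": "drive_tool", "kwargs": {
  "commands": "103 -85 -80 0 0 -1.72 1;103 -85 -80 0 0 -1.72 1;103 -85 -80 0 0 -1.72 1;103 -85 -80 0 0 -1.72 1;103 -85 -80 0 0 -1.72 1"
}}

```text
t: 33.9
tool_pos: [0.5353, -0.1923, 0.2008]
eef_rot: [0.713, 0.701, 0.001, 0.001]
contact_force: [1.1, -0.5, 0.8]
gripper_width: 0.0931
grip_force: 0.0
```

Emit:
{"fn": "drive_tool", "kwargs": {
  "commands": "114 -69 0 0 0 0 1;114 -69 0 0 0 0 1;114 -69 0 0 0 0 1;114 -69 0 0 0 0 1;114 -69 0 0 0 0 1"
}}

```text
t: 34.32
tool_pos: [0.4674, -0.0783, 0.1966]
eef_rot: [0.713, 0.701, -0.0, -0.001]
contact_force: [0.8, 0.8, -0.4]
gripper_width: 0.0939
grip_force: 0.0
```

Emit:
{"fn": "drive_tool", "kwargs": {
  "commands": "0 0 0 0 0 0 1;0 0 0 0 0 0 1;0 0 0 0 0 0 1;0 0 0 0 0 0 1"
}}

```text
t: 34.65
tool_pos: [0.4697, -0.0815, 0.1978]
eef_rot: [0.715, 0.699, -0.0, 0.0]
contact_force: [0.0, 0.0, 0.8]
gripper_width: 0.0942
grip_force: 0.0
```

Run:
```python
from h import *
w=camera("wrist"); np.save("w15.npy",w,allow_pickle=True)
for r in high(w,(.469,.011),.05,.034,.055,40): print(*r)
rs=recognise(w,"end_plug"); print([(round(r["conf"],2),np.round(r["bbox"])) for r in rs[:2]])
go((.469,.011,.012),88.8)
```

```text
889 [0.4644 0.0112 0.0409] [0.4644 0.0113 0.0389] 0.0427 [270.8  97. ]
[(0.78, array([254.,  77., 289., 120.]))]
at [ 0.4694 -0.0812  0.1978] yaw 88.77 t 34.75 -> shift [ 92.1  -2.4 185.8] turn -0.01
```

Emit:
{"fn": "drive_tool", "kwargs": {
  "commands": "92 -7 100 0 0 0 1;92 -7 100 0 0 0 1;92 -7 100 0 0 0 1;92 -7 100 0 0 0 1;92 -7 100 0 0 0 1"
}}

```text
t: 35.17
tool_pos: [0.461, 0.0134, 0.0951]
eef_rot: [0.713, 0.701, -0.002, -0.003]
contact_force: [-0.1, -0.6, 0.3]
gripper_width: 0.0941
grip_force: 0.0
```

Emit:
{"fn": "drive_tool", "kwargs": {
  "commands": "0 0 20 0 0 0 0.8;0 0 45 0 0 0 0.8;0 0 68 0 0 0 0.8;0 0 80 0 0 0 0.8;0 0 85 0 0 0 0.8"
}}

```text
t: 35.58
tool_pos: [0.4646, 0.0104, 0.0127]
eef_rot: [0.715, 0.7, -0.0, 0.0]
contact_force: [0.3, -0.6, -0.2]
gripper_width: 0.0753
grip_force: 0.0
```

Emit:
{"fn": "drive_tool", "kwargs": {
  "commands": "0 0 0 0 0 0 0.2;0 0 0 0 0 0 0.2;0 0 0 0 0 0 0.2;0 0 0 0 0 0 0.2;0 0 0 0 0 0 0.2"
}}

```text
t: 36.0
tool_pos: [0.4649, 0.0116, 0.0141]
eef_rot: [0.714, 0.7, 0.001, 0.001]
contact_force: [0.4, -0.5, 0.6]
gripper_width: 0.0457
grip_force: 0.0
```

Emit:
{"fn": "drive_tool", "kwargs": {
  "commands": "0 0 0 0 0 0 0.2;0 0 0 0 0 0 0.2;0 0 0 0 0 0 0.2;0 0 0 0 0 0 0.2;0 0 0 0 0 0 0.2"
}}

```text
t: 36.42
tool_pos: [0.4642, 0.0119, 0.0134]
eef_rot: [0.714, 0.7, 0.0, 0.0]
contact_force: [-0.5, 0.4, 5.4]
gripper_width: 0.0325
grip_force: 20.0
```

Emit:
{"fn": "drive_tool", "kwargs": {
  "commands": "0 0 -5 0 0 0 0.2;0 0 -35 0 0 0 0.2;0 0 -70 0 0 0 0.2;0 0 -90 0 0 0 0.2;0 0 -90 0 0 0 0.2"
}}

```text
t: 36.83
tool_pos: [0.4678, 0.0114, 0.1077]
eef_rot: [0.714, 0.7, 0.003, 0.004]
contact_force: [1.4, 0.1, -0.2]
gripper_width: 0.0323
grip_force: 20.0
```

Emit:
{"fn": "drive_tool", "kwargs": {
  "commands": "145 39.5 0 0 0 0 0.2;145 39.5 0 0 0 0 0.2;145 39.5 0 0 0 0 0.2;145 39.5 0 0 0 0 0.2;145 39.5 0 0 0 0 0.2"
}}

```text
t: 37.25
tool_pos: [0.5064, 0.1601, 0.1019]
eef_rot: [0.713, 0.702, 0.0, -0.001]
contact_force: [-0.7, 0.1, -0.4]
gripper_width: 0.0325
grip_force: 20.0
```

Emit:
{"fn": "drive_tool", "kwargs": {
  "commands": "144 39.5 0 0 0 0 0.2;144 39.5 0 0 0 0 0.2;144 39.5 0 0 0 0 0.2;144 39.5 0 0 0 0 0.2;144 39.5 0 0 0 0 0.2"
}}

```text
t: 37.67
tool_pos: [0.5488, 0.3026, 0.1017]
eef_rot: [0.713, 0.701, 0.0, -0.0]
contact_force: [0.0, -0.3, -0.0]
gripper_width: 0.0326
grip_force: 20.0
```

Emit:
{"fn": "drive_tool", "kwargs": {
  "commands": "0 0 0 0 0 0 0.2;0 0 0 0 0 0 0.2;0 0 0 0 0 0 0.2;0 0 0 0 0 0 0.2;0 0 0 0 0 0 0.2"
}}

```text
t: 38.08
tool_pos: [0.5485, 0.2979, 0.1029]
eef_rot: [0.715, 0.699, -0.0, -0.0]
contact_force: [0.3, 0.1, -0.0]
gripper_width: 0.0324
grip_force: 20.0
```

Run:
```python
from h import *
go((.5493,.2995,.0175),88.8); print(get_state()["gripper_width"])
w=camera("wrist"); np.save("w16.npy",w,allow_pickle=True); cv2.imwrite("pics/w16.png",w["image"])
```

```text
at [0.5485 0.2979 0.1029] yaw 88.75 t 38.08 -> shift [ 1.7  0.7 85.4] turn -0.01
0.0323934913120923
```

View pics/w16.png

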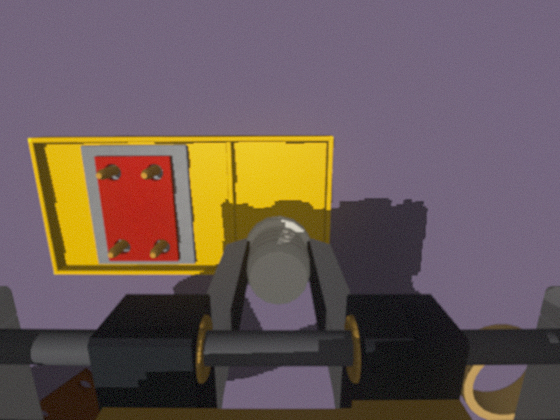

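The plug is upright over the small bay (columns 232–330). Lower it.

Emit:
{"fn": "drive_tool", "kwargs": {
  "commands": "0 0 25 0 0 0 0.2;0 0 50 0 0 0 0.2;0 0 68 0 0 0 0.2;0 0 76 0 0 0 0.2;0 0 82 0 0 0 0.2"
}}

```text
t: 38.55
tool_pos: [0.5478, 0.2985, 0.0196]
eef_rot: [0.714, 0.7, -0.001, -0.0]
contact_force: [-0.2, -0.1, -0.0]
gripper_width: 0.0326
grip_force: 20.0
```

Emit:
{"fn": "drive_tool", "kwargs": {
  "commands": "0 0 0.5 0 0 0 0.2;0 0 1 0 0 0 0.2;0 0 1.5 0 0 0 0.2;0 0 2 0 0 0 0.2;0 0 2 0 0 0 0.2"
}}

```text
t: 38.97
tool_pos: [0.5495, 0.2996, 0.02]
eef_rot: [0.714, 0.7, 0.001, 0.0]
contact_force: [-0.2, 0.4, -0.4]
gripper_width: 0.0322
grip_force: 20.0
```

Emit:
{"fn": "drive_tool", "kwargs": {
  "commands": "0 0 0.5 0 0 0 0.2;0 0 1 0 0 0 0.2;0 0 1.5 0 0 0 0.2;0 0 1.5 0 0 0 0.2;0 0 1.5 0 0 0 0.2"
}}

```text
t: 39.38
tool_pos: [0.5487, 0.2993, 0.0175]
eef_rot: [0.714, 0.7, 0.0, 0.0]
contact_force: [-0.4, -0.4, 0.8]
gripper_width: 0.0322
grip_force: 20.0
```

Emit:
{"fn": "drive_tool", "kwargs": {
  "commands": "0 0 0.5 0 0 0 0.2;0 0 1 0 0 0 0.2;0 0 1 0 0 0 0.2;0 0 1 0 0 0 0.2;0 0 1 0 0 0 0.2"
}}

```text
t: 39.8
tool_pos: [0.5487, 0.2993, 0.0174]
eef_rot: [0.714, 0.7, -0.0, 0.0]
contact_force: [-2.7, 0.5, 5.7]
gripper_width: 0.0326
grip_force: 20.0
```

Emit:
{"fn": "drive_tool", "kwargs": {
  "commands": "0 0 0 0 0 0 0.5;0 0 0 0 0 0 0.5;0 0 0 0 0 0 0.5;0 0 0 0 0 0 0.5;0 0 -5 0 0 0 0.5"
}}

```text
t: 40.22
tool_pos: [0.5475, 0.2987, 0.0202]
eef_rot: [0.714, 0.7, -0.001, -0.001]
contact_force: [0.6, -0.5, 0.7]
gripper_width: 0.0473
grip_force: 0.0
```

Emit:
{"fn": "drive_tool", "kwargs": {
  "commands": "0 0 -20 0 0 0 0.5;0 0 -50 0 0 0 0.5;0 0 -85 0 0 0 0.5;0 0 -120 0 0 0 0.5;0 0 -140 0 0 0 0.5"
}}

```text
t: 40.63
tool_pos: [0.5507, 0.3, 0.1665]
eef_rot: [0.714, 0.7, 0.003, 0.001]
contact_force: [1.8, 0.3, -0.3]
gripper_width: 0.0469
grip_force: 0.0
```

Emit:
{"fn": "drive_tool", "kwargs": {
  "commands": "-200 -20 0 0 0 0 0.5;-200 -20 0 0 0 0 0.5;-200 -20 0 0 0 0 0.5;-200 -20 0 0 0 0 0.5;-200 -20 0 0 0 0 0.5"
}}

```text
t: 41.05
tool_pos: [0.524, 0.0974, 0.1619]
eef_rot: [0.714, 0.7, -0.0, 0.0]
contact_force: [0.3, -0.2, -0.2]
gripper_width: 0.0469
grip_force: 0.0
```

Emit:
{"fn": "drive_tool", "kwargs": {
  "commands": "0 0 0 0 0 0 0.5;0 0 0 0 0 0 0.5;0 0 0 0 0 0 0.5;0 0 0 0 0 0 0.5;0 0 0 0 0 0 0.5"
}}

```text
t: 41.47
tool_pos: [0.5248, 0.101, 0.1615]
eef_rot: [0.714, 0.701, 0.0, -0.0]
contact_force: [0.4, -0.0, 0.7]
gripper_width: 0.0467
grip_force: 0.0
```

Run:
```python
from h import *
c=camera("top"); P=cloud(c); w=camera("wrist"); Q=cloud(w)
def z(P,x,y): k=np.hypot(P[...,0]-x,P[...,1]-y)<.007; return np.median(P[k][:,2]).round(4) if k.any() else None
print("steel",[z(P,.4865+a,-.291+b) for a,b in((0,0),(.018,0),(-.018,0),(.003,.038),(-.003,-.038))])
print("red w",[z(Q,.4313+a,.3018+b) for a,b in((0,0),(0.02,0),(-.02,0),(0,.038),(0,-.038))])
for r in high(P is not None and c,(.603,-.311),.04,.03,.06,10): print("clip",*r)
for r in high(w,(.5493,.2995),.04,.03,.06,10): print("plug",*r)
print(rect(c,"steel",(.487,-.29),.025,.06)[0],rect(w,"red",(.4313,.3018),.015,.07)[0])
s=np.hstack([c["image"][160:310,350:440],c["image"][190:340,110:200]]); cv2.imwrite("pics/fin.png",cv2.resize(s,None,fx=4,fy=4,interpolation=cv2.INTER_CUBIC)); print(get_state()["t"])
```

```text
steel [np.float64(0.0283), np.float64(0.025), np.float64(0.0268), np.float64(0.0264), np.float64(0.0258)]
red w [None, None, None, None, np.float64(0.0147)]
clip 143 [ 0.6041 -0.303   0.0463] [ 0.6033 -0.3077  0.0435] 0.0532 [400.  199.4]
[ 486.9 -288.5   83.7  101.5   80.3] [431.7 264.9  20.5  60.  178.5]
41.5667
```

View pics/fin.png

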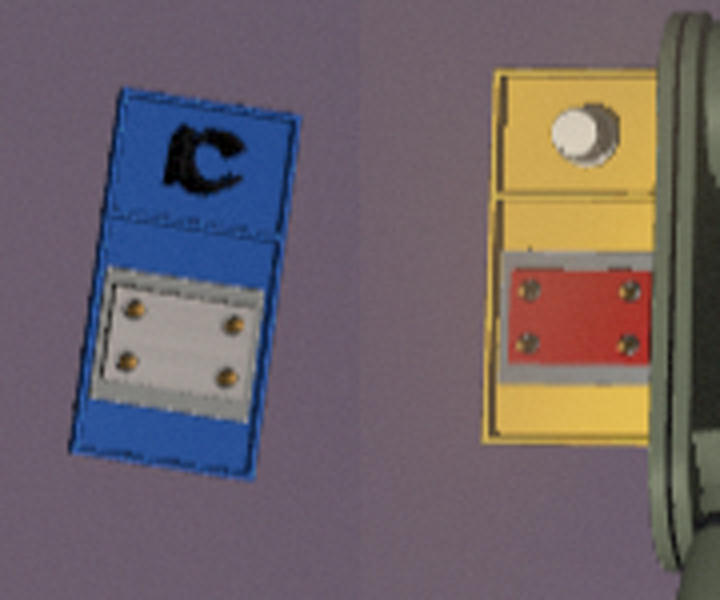

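The final picture shows steel over pad on the four blue studs with the clip upright in its bay, and the red plate down on the yellow studs with the plug standing. Handing in.

```bash
python3 -c "
from plant import finish_job; print(finish_job())"
```

```text
the job is handed in; nothing more can be done
None
```

Both kits are made up and the job is handed in, but no verdict came back; the last pictures and heights show all five parts seated, though the red plate jammed once on its studs, slid up in the fingers, and then dropped about 8 mm onto the bracket when released.

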